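# Peg down a plaster hump mould and hold the pendulum gauge on its dome at the set slope

## Robot

A 6-joint arm with a two-finger parallel gripper is mounted at the origin on the work surface. World frame = base frame: x ahead of the robot, y to its left, z up, the work surface at z = 0. Lengths are in m, angles in degrees, forces in N, time in s.
With the tool pointing down it reaches from about 0.4 to 0.825 m from the base axis. Payload 7 kg.
Tool frame: the origin (TCP) lies on the front face of the gripper's body, between the roots of the fingers; the fingertips stand 66 mm ahead of it and the grasp point (between the pads) lies 47 mm ahead of it (ctrl.grasp_offset is the z of the grasp point in the tool frame, in m); z points along the fingers, y is the direction in which the jaws open and shut (so a half turn about z gives the same grasp; the last joint's range is limited). The gripper opens to 88 mm and grips with 3 to 60 N. Pads are 19 mm wide; open, the fingers measure 130 mm over their backs; the gripper's body (78 mm by 193 mm) begins 47 mm behind the grasp point.
Start: joints at [-58.665, 20.546, 0.682, 0, -70.136, -16.507], TCP at [0.173, -0.653, 0.292] pointing down, gripper open.
Joint ranges: [-176.03, 176.03], [-82.01, 121.73], [-58.28, 71.71], [-173.87, 95.51], [-174.79, -0.11], [-173.66, 173.66]. Speed limits (degrees/s): [136.94, 136.94, 172.46, 180, 180, 180].

## Interface

Orientations are given as [roll, pitch, yaw] about the fixed x, y, z axes, in that order (R = Rz(yaw) Ry(pitch) Rx(roll)).
In Python, from plant import ctrl gives the robot as it stands.
- The arm moves only by the shell command python3 -m creep 'ROWS'. ROWS is JSON, a list of rows, each a list of 7 numbers: the turn, a rotation vector about the tool's x, y, z in rad, then the shift along the tool's x, y, z in m, then the opening, from 0 (shut) to 1 (fully open). In form: [[wx, wy, wz, dx, dy, dz, grip], ...]. A call has 1 to 12 rows; each row is the pose to reach, as a shift and turn from the pose commanded when the call began, along the tool's axes at that moment; what a row does not reach only later rows make up. A row lasts 1/12 s, in which the tool goes at most 41.7 mm and 7.16 degrees, less where a joint would pass 70% of its speed; a pose out of reach is approached as far as the arm can. A call with a gripper value outside its range is refused whole. The fingers move at their own pace and stop on an object; the grip force is fixed at half the most. Time passes only in rows, so rows that repeat a pose let the fingers close. It gives the time, the measured TCP pose, the force and the opening at its end, in the units of the state.
- ctrl.get_obs(): the state, without advancing time (a new reading comes with each control period).
- ctrl.snapshot(name): name is "scene" or "top" or "wrist"; returns the picture (480x640x3 uint8, blue, green, red); there is no depth.
- ctrl.camera_model(name): a dict with "K" (3x3 intrinsics, pixels), "distortion" ([k1, k2, p1, p2, k3] as OpenCV has them; the pictures are not rectified), "rvec" (rotation vector, rad) and "tvec" (3), from world to camera coordinates, as OpenCV has them. Camera axes: x right, y down, z forward; pixel columns grow to the right and rows downward; lengths in m; the calibration is good to about 2 mm. A picture is of the moment at which its call begins: read the wrist's pose just before it. camera_model takes no time and is no camera call; for the wrist camera it gives the pose at the moment of the call.
- ctrl.close_job(): hands the job in, once; it reports no verdict.
The state is a dict: "clock": time; "joint_pos": joint angles; "qvel": joint speeds; "tau": joint torques, N m; "tool_pos": TCP position; "orientation": TCP orientation; "force": force on the tool from outside, world axes, zero at the start; "moment": the same for the moment, N m; "opening": finger opening in m.
Only numpy, scipy, OpenCV 4.12 (cv2) and the standard library are available. Lean on these libraries where they do the work, as an engineer would, in place of code of your own. Each camera call takes 0.05 s, during which the arm holds its last target.

## Task

Peg the plaster hump mould to its board: drop the two wooden pegs, one after the other, fully home through the two bores in the mould's flange. Then take the pendulum angle gauge by its top grip, stand its base on the mould's dome and rock it over the dome until the swinging pointer settles on the index tab; finish with the gauge still held in the gripper at that slope, its base resting lightly on the dome near the middle of the base and touching nothing else, so that a potter could pencil the line there. Do not shove the mould about, and leave everything else on the table as it stands.

Things in the scene. Friction and masses are not known exactly. Their poses are not given: they have to be found in the camera images.
- board: plywood mould board, 210 (x) x 300 (y) x 26 mm, lying flat, fixed for the episode; origin at the centre of its underside. Two blind bores, 15 mm wide and 22 mm deep, lie exactly under those of the mould.
- mould_bore0 (a point): centre of the mouth of one through-bore (15 mm wide) in the upper face of the white plaster mould's flange. The mould (about 1.7 kg, loose) lies on the board: a rectangular flange 180 (x) x 270 (y) x 18 mm with a round dome on its middle; the flange's upper face is 44 mm above the table. z up; the mould's x and y as the board's. The bores lie 116 mm either side of the dome's axis, along y; this one on the +y side.
- mould_bore1 (a point): the same for the other through-bore, on the mould's -y side.
- dome_centre (a point): centre of the sphere of which the dome is a cap: sphere radius 100 mm, the dome's foot 160 mm across and its crown 40 mm above the flange, so the crown is 100 mm straight above this point (which lies inside the table top). A flat base resting anywhere on the dome is tangent to it: the contact lies on the line from this point square to the base.
- peg0_mid (a point): pale turned wooden peg, point half-way up it (31 mm above its foot). 62 mm long: a round shank 12 mm thick and 38 mm long with a tapered nose below, a cylindrical head 22 mm across and 24 mm tall above (head's centre 19 mm above this point, head's underside 7 mm above it). It stands upright in a peg block, head resting on the block. Home in the mould, its head's underside rests on the flange, so this point is 7 mm below the bore's mouth. z runs up the peg.
- peg1_mid (a point): the second peg, the same as the first.
- peg_block: dark wooden block 150 (x) x 52 (y) x 46 mm tall, fixed for the episode, origin at the centre of its underside; three upright holes in a row along its x, 45 mm apart, hold the two pegs and a hole cutter in any order. The heads have free room on both y sides of the row.
- gauge_grip (a point): centre of the top grip of the pendulum angle gauge, 109 mm above the underside of its base. Gauge, about 0.26 kg, 126 mm tall, standing upright on the table: flat base bar 84 (x) x 26 (y) x 12 mm, a white-faced aluminium plate 8 mm thick, and on top a dark rubber grip block 36 (x) x 22 (y) x 34 mm tall. x runs along the base, y is square to the two dial faces (the pointer's pivot axis), z up from the base. Both faces show the same pointer, scale and index tab.
- pointer (a joint): angle of the swinging pendulum pointer (rad) about the gauge's y axis, lightly damped, swings freely and always hangs plumb after about half a second; 0 when it points straight at the base; it reads the gauge's lean: positive when the gauge's +x end is raised.
- index (a joint): angle at which the small index tab is set on the gauge's scale (rad), same axis, zero and sign as the pointer: pointer and index read the same when the pointer stands on the tab. Between 0.2 and 0.45; it stays where it is set.
- pointer_tip (a point): tip of the pointer, 57 mm from its pivot, in the middle of the gauge's thickness. The pivot is 84 mm above the base's underside, 25 mm below the grip's centre.
- index_tip (a point): point of the index tab (a dark tab 6 mm wide on the arc of the scale), 57 mm from the pivot, in the middle of the gauge's thickness.
- cutter_mid (a point): bystander: brass hole cutter with a slim dark wooden handle, standing in the third hole of the peg block, 17 mm wide, 94 mm long, 56 mm of it above the block; point half-way up it.
- glaze_jar_mid (a point): bystander: lidded glaze jar, 60 mm across, 85 mm tall; point half-way up.
- kiln_prop_mid (a point): bystander: upright cylindrical kiln prop, 44 mm across, 100 mm tall; point half-way up.
- rib_mid (a point): bystander: flat wooden rib 45 x 105 x 8 mm lying on the table; its centre.
- beater_mid (a point): bystander: flat wooden clay beater 50 x 110 x 16 mm lying on the table; its centre.
Mind the look-alikes: they are no part of the job. What is meant by the part that bears gauge_grip is not green, and is the larger of those in its own colour.

How it is judged (in metres and radians):
On the way, in this order (a step that is already met when the one before it is completed fails the run):
1. one peg is fully home in a bore of the mould ((((horizontal distance between peg0_mid and mould_bore0 below 0.005 m and z of peg0_mid in the frame of mould_bore0 below -0.004 m and angle between peg0_mid's own z axis and vertical below 0.12 rad) or (horizontal distance between peg1_mid and mould_bore0 below 0.005 m and z of peg1_mid in the frame of mould_bore0 below -0.004 m and angle between peg1_mid's own z axis and vertical below 0.12 rad)) or ((horizontal distance between peg0_mid and mould_bore1 below 0.005 m and z of peg0_mid in the frame of mould_bore1 below -0.004 m and angle between peg0_mid's own z axis and vertical below 0.12 rad) or (horizontal distance between peg1_mid and mould_bore1 below 0.005 m and z of peg1_mid in the frame of mould_bore1 below -0.004 m and angle between peg1_mid's own z axis and vertical below 0.12 rad)))), for 0.2 s.
2. both bores hold a peg, fully home (((horizontal distance between peg0_mid and mould_bore0 below 0.005 m and z of peg0_mid in the frame of mould_bore0 below -0.004 m and angle between peg0_mid's own z axis and vertical below 0.12 rad) or (horizontal distance between peg1_mid and mould_bore0 below 0.005 m and z of peg1_mid in the frame of mould_bore0 below -0.004 m and angle between peg1_mid's own z axis and vertical below 0.12 rad)) and ((horizontal distance between peg0_mid and mould_bore1 below 0.005 m and z of peg0_mid in the frame of mould_bore1 below -0.004 m and angle between peg0_mid's own z axis and vertical below 0.12 rad) or (horizontal distance between peg1_mid and mould_bore1 below 0.005 m and z of peg1_mid in the frame of mould_bore1 below -0.004 m and angle between peg1_mid's own z axis and vertical below 0.12 rad))), for 0.2 s.
At the end, for the whole second after the job is handed in: Both bores hold a peg fully home (within 5 mm of the axis, seated within 3 mm). Fingers hold the gauge, base tangent on the dome (0.4 to 25 N, 4.5 mm; contact within 25 mm of its middle, 12 mm across), touching no board or peg; pointer still, tip within 3 mm of the tab (all of step 2 and distance between pointer_tip and index_tip below 0.003 m and velocity of joint pointer between -0.25 and 0.25 rad/s and contact force between gauge and mould between 0.4 and 25 N and contact force between the fingers and gauge above 3 N and z of dome_centre in the frame of gauge_grip between -0.2135 and -0.2035 m and x of dome_centre in the frame of gauge_grip between -0.025 and 0.025 m and y of dome_centre in the frame of gauge_grip between -0.012 and 0.012 m and contact force between gauge and board below 0.05 N and contact force between gauge and peg0 below 0.05 N and contact force between gauge and peg1 below 0.05 N); the arm keeps its last pose, push and grip.
It fails at once if the mould is shoved more than 12 mm (distance of dome_centre from where it was at the start of the episode above 0.012 m).
It fails at once if a bystander is disturbed (moved more than 25 mm) (distance of any of glaze_jar_mid, kiln_prop_mid, rib_mid, beater_mid, cutter_mid from where it was at the start of the episode above 0.025 m).
It also fails if it takes over 72 s, if anything falls off the work surface, if the arm or the gripper's body presses on something with over 40 N, if the wrist force passes 120 N, or if a joint passes its speed limit or range.

## Working session

There is one attempt and no reset: what is moved stays moved. The work goes in short steps, Python scripts to look and compute and a shell command to move; the robot and the scene stay as the last step left them, time stands still between calls to the robot, and variables do not carry over. Pictures are saved under pics/ and viewed, and the job is handed in when it is done.

```bash
ls; mkdir -p pics; python3 - <<'E'
from plant import ctrl
import cv2
print(ctrl.get_obs())
for n in("scene","top","wrist"):
    im=ctrl.snapshot(n); cv2.imwrite(f"pics/{n}0.png",im)
    m=ctrl.camera_model(n); print(n,m)
E
```

```text
pics
{'clock': 0.0, 'joint_pos': array([-5.86671458e+01,  2.05896493e+01,  6.34215709e-01, -2.01183580e-02,
       -7.01347092e+01, -1.65075496e+01]), 'qvel': array([ 0.08538563, -0.02885526,  0.04441569,  0.02290004,  0.00216757,
        0.02728145]), 'tau': array([-6.95468661e-04, -5.82728970e+01,  2.93055063e+01,  6.99737549e+00,
        6.85686129e-03, -1.92866296e-04]), 'tool_pos': array([ 0.17261042, -0.65216924,  0.29124611]), 'orientation': array([ 1.79908198e+02, -7.48265722e-03, -1.65181541e+02]), 'force': array([ 0.37320195, -0.54702313, -0.33051165]), 'moment': array([ 0.04349077,  0.0221374 , -0.02326342]), 'opening': 0.0875151712482149}
scene {'K': array([[478.91810137,   0.        , 322.88879847],
       [  0.        , 478.91810137, 242.1179302 ],
       [  0.        ,   0.        ,   1.        ]]), 'distortion': array([-0.0943979,  0.       ,  0.       ,  0.       ,  0.       ]), 'rvec': array([ 1.1264372 ,  2.23901614, -1.10817728]), 'tvec': array([ 0.30848633, -0.17518101,  1.30035535])}
top {'K': array([[559.1656688 ,   0.        , 329.30057689],
       [  0.        , 559.1656688 , 229.20956456],
       [  0.        ,   0.        ,   1.        ]]), 'distortion': array([0.02336527, 0.        , 0.        , 0.        , 0.        ]), 'rvec': array([ 2.13599838, -2.1783379 ,  0.08682026]), 'tvec': array([0.01882485, 0.5394858 , 1.09148224])}
wrist {'K': array([[422.59393863,   0.        , 318.0576871 ],
       [  0.        , 422.59393863, 238.38682523],
       [  0.        ,   0.        ,   1.        ]]), 'distortion': array([-0.06343147,  0.        ,  0.        ,  0.        ,  0.        ]), 'rvec': array([-1.81087993, -2.35150274, -0.30633605]), 'tvec': array([ 0.67485548, -0.03320428,  0.38737097])}
```

View pics/scene0.png

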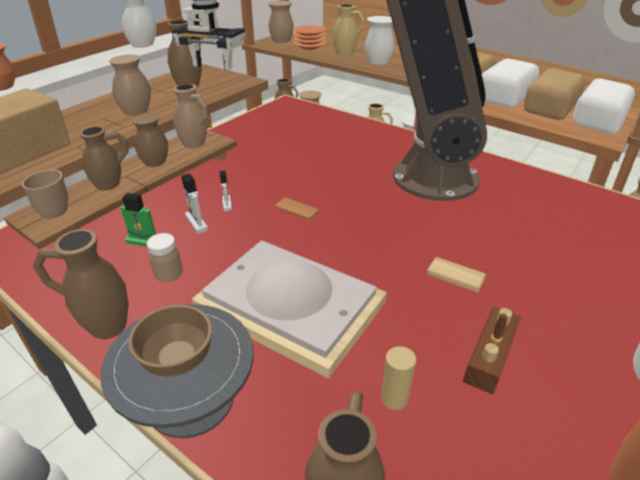

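View pics/top0.png

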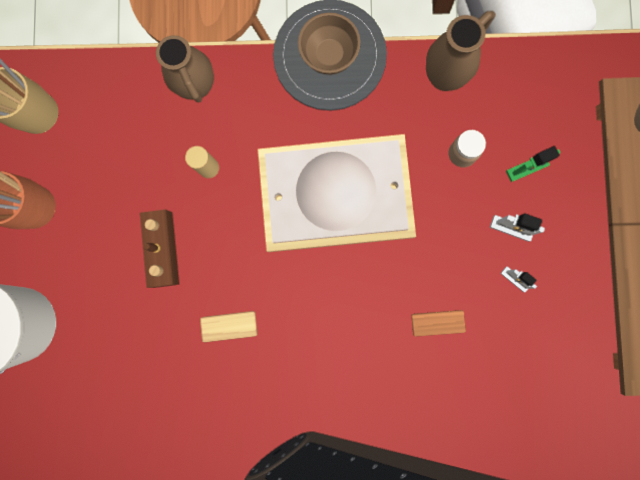

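View pics/wrist0.png

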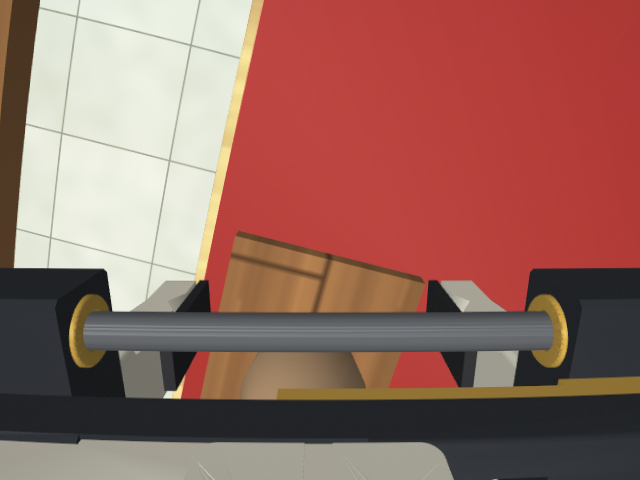

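Gauge candidates in the top view are the green one at (533,163), the large white one at (517,226) and the small white one at (519,278). "Not green, larger in its colour" points to the one at (517,226). I'll check it in a close crop and measure the rest.

```bash
cat > h.py <<'E'
import numpy as np, cv2
from scipy.spatial.transform import Rotation as Ro
from plant import ctrl
def cam(n):
    m=ctrl.camera_model(n); R=cv2.Rodrigues(m["rvec"])[0]; return m["K"],m["distortion"],R,np.array(m["tvec"]).ravel()
def ray(c,px):
    K,D,R,t=c; p=cv2.undistortPoints(np.array(px,float).reshape(-1,1,2),K,D).reshape(-1,2)
    d=np.c_[p,np.ones(len(p))]@R; return -R.T@t,d
def onz(c,px,z):
    o,d=ray(c,px); return o+d*((z-o[2])/d[:,2])[:,None]
def proj(c,P):
    K,D,R,t=c; return cv2.projectPoints(np.array(P,float).reshape(-1,3),cv2.Rodrigues(R)[0],t,K,D)[0].reshape(-1,2)
def tool(o=None):
    o=o or ctrl.get_obs(); return np.array(o["tool_pos"]),Ro.from_euler("xyz",o["orientation"],degrees=True).as_matrix()
def tri(c1,p1,c2,p2):
    A=[];b=[]
    for c,p in((c1,p1),(c2,p2)):
        o,d=ray(c,[p]);d=d[0]/np.linalg.norm(d[0]);M=np.eye(3)-np.outer(d,d);A.append(M);b.append(M@o)
    return np.linalg.lstsq(np.vstack(A),np.hstack(b),rcond=None)[0]
E
python3 - <<'E'
from h import *
t=cv2.imread("pics/top0.png"); s=cv2.imread("pics/scene0.png")
a=cv2.resize(t[130:300,480:580],None,fx=4,fy=4,interpolation=2)[:600]
b=cv2.resize(s[160:250,110:240],None,fx=4,fy=4,interpolation=2)
cv2.imwrite("pics/c1.png",a);cv2.imwrite("pics/c2.png",b)
c=cv2.resize(t[200:300,130:190],None,fx=6,fy=6,interpolation=2)
cv2.imwrite("pics/c3.png",c)
p,R=tool(); C=cam("wrist"); print("wristcam in tool",R.T@(-C[2].T@C[3]-p)); print((C[2]@R).round(4))
T=cam("top")
print("bores",onz(T,[[394,185],[278,197]],.044).round(4))
print("boardcorn",onz(T,[[259,149],[405,135],[415,238],[267,251]],.026).round(4))
print("block",onz(T,[[140,212],[173,210],[178,285],[147,288]],.046).round(4))
print("heads",onz(T,[[151,224],[155,271]],.07).round(4))
print("jar,prop",onz(T,[[471,144]],.085),onz(T,[[197,157]],.1))
print("grip",onz(T,[[531,222]],.126))
E
```

```text
wristcam in tool [ 6.75024336e-02  2.67895112e-05 -9.15309951e-02]
[[-4.000e-04  1.000e+00  1.300e-03]
 [-9.666e-01 -1.000e-04 -2.563e-01]
 [-2.563e-01 -1.400e-03  9.666e-01]]
bores [[ 0.6236 -0.1221  0.044 ]
 [ 0.6046  0.1088  0.044 ]]
boardcorn [[ 0.7075  0.1487  0.026 ]
 [ 0.7293 -0.1491  0.026 ]
 [ 0.5188 -0.1623  0.026 ]
 [ 0.4987  0.1339  0.026 ]]
block [[0.5801 0.3834 0.046 ]
 [0.5827 0.3177 0.046 ]
 [0.4342 0.3063 0.046 ]
 [0.4296 0.3671 0.046 ]]
heads [[0.5528 0.3529 0.07  ]
 [0.4616 0.3438 0.07  ]]
jar,prop [[ 0.69214797 -0.26735385  0.085     ]] [[0.67589107 0.25630435 0.1       ]]
grip [[ 0.53504442 -0.3587513   0.126     ]]
```

View pics/c1.png

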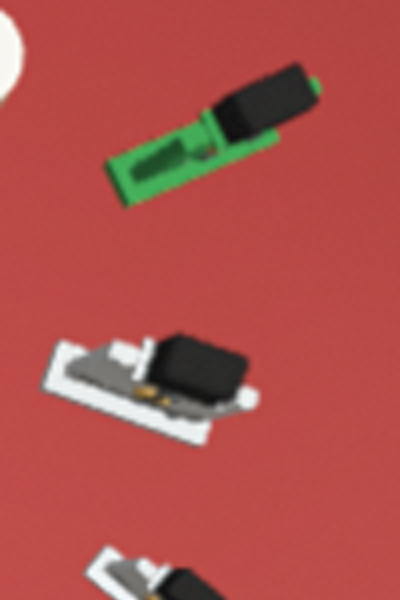

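View pics/c2.png

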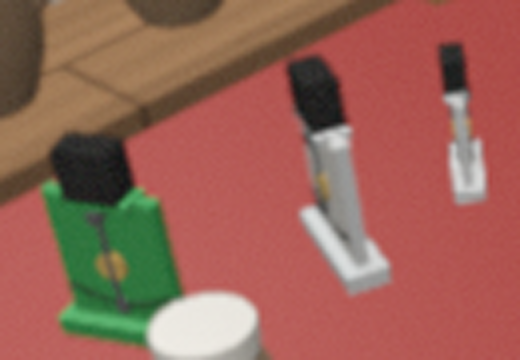

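View pics/c3.png

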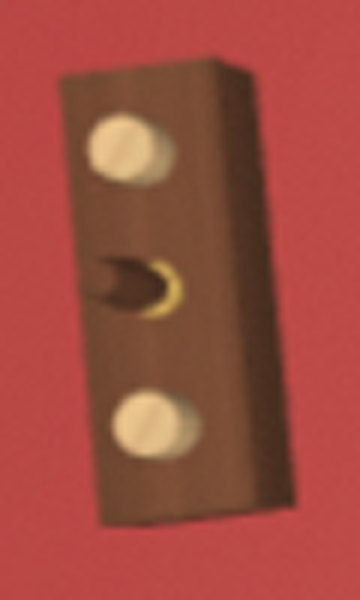

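The crop shows the middle item is the larger white-plated gauge, grip at about (531,222), so I'm choosing that one. The pegs are at (151,224) and (155,271), with the cutter between them. Next I move to a point above the mould for close views.

```bash
cat >> h.py <<'E'
def rel(target,yaw=None,Rt=None):
    "target TCP pos; tool down with yaw, or Rt -> rotvec & shift in tool axes"
    p,R=tool()
    if Rt is None: Rt=(Ro.from_euler("z",yaw,degrees=True)*Ro.from_euler("x",180,degrees=True)).as_matrix()
    w=Ro.from_matrix(R.T@Rt).as_rotvec(); d=R.T@(np.array(target)-p)
    print("w",w.round(4),"|w|deg",round(np.degrees(np.linalg.norm(w)),1),"d",d.round(4),"rows",np.ceil([np.degrees(np.linalg.norm(w))/7.16,np.linalg.norm(d)/.0417]))
    return w,d
E
python3 -c "
from h import *
rel([.50,-.02,.32],-174)"
```

```text
w [ 0.0013 -0.0002  0.154 ] |w|deg 8.8 d [-0.4782  0.5275 -0.028 ] rows [ 2. 18.]
```

```bash
python3 -m creep '[[0,0,0.154,-0.239,0.264,-0.014,1],[0,0,0.154,-0.239,0.264,-0.014,1],[0,0,0.154,-0.239,0.264,-0.014,1],[0,0,0.154,-0.478,0.528,-0.028,1],[0,0,0.154,-0.478,0.528,-0.028,1],[0,0,0.154,-0.478,0.528,-0.028,1],[0,0,0.154,-0.478,0.528,-0.028,1],[0,0,0.154,-0.478,0.528,-0.028,1],[0,0,0.154,-0.478,0.528,-0.028,1],[0,0,0.154,-0.478,0.528,-0.028,1],[0,0,0.154,-0.478,0.528,-0.028,1],[0,0,0.154,-0.478,0.528,-0.028,1]]'; python3 -c "
from h import *
rel([.50,-.02,.32],-174)"
```

```text
clock: 1.15
tool_pos: [0.4023, -0.2067, 0.3121]
orientation: [180.0, 0.0, -174.0]
force: [1.0, -0.3, 0.3]
opening: 0.0878
w [0.     0.0007 0.    ] |w|deg 0.0 d [-0.1167  0.1754 -0.0078] rows [1. 6.]
```

```bash
python3 -c "
from h import *
rel([.68,-.0,.32],-174)"; python3 -m creep '[[0,0,0,-0.297,0.176,-0.008,1],[0,0,0,-0.297,0.176,-0.008,1],[0,0,0,-0.297,0.176,-0.008,1],[0,0,0,-0.297,0.176,-0.008,1],[0,0,0,-0.297,0.176,-0.008,1],[0,0,0,-0.297,0.176,-0.008,1],[0,0,0,-0.297,0.176,-0.008,1],[0,0,0,-0.297,0.176,-0.008,1],[0,0,0,-0.297,0.176,-0.008,1],[0,0,0,-0.297,0.176,-0.008,1]]'; python3 - <<'E'
from h import *
im=ctrl.snapshot("wrist"); cv2.imwrite("pics/w1.png",im); import pickle; pickle.dump(cam("wrist"),open("w1.pkl","wb"))
print(tool()); print(proj(cam("wrist"),[[.6236,-.1221,.044],[.6046,.1088,.044]]))
E
```

```text
w [0.     0.0007 0.    ] |w|deg 0.0 d [-0.2978  0.1765 -0.0077] rows [1. 9.]
clock: 1.98
tool_pos: [0.6811, -0.0001, 0.3175]
orientation: [-180.0, -0.1, -173.9]
force: [-0.1, -0.4, 0.6]
opening: 0.0877
(array([ 0.67980805, -0.0012988 ,  0.31795245]), array([[-9.94369372e-01, -1.05940607e-01, -2.47780483e-03],
       [-1.05939724e-01,  9.94372435e-01, -4.85169079e-04],
       [ 2.51525993e-03, -2.19939312e-04, -9.99996813e-01]]))
[[183.42675908 126.88296155]
 [456.86507987 133.55577335]]
```

View pics/w1.png

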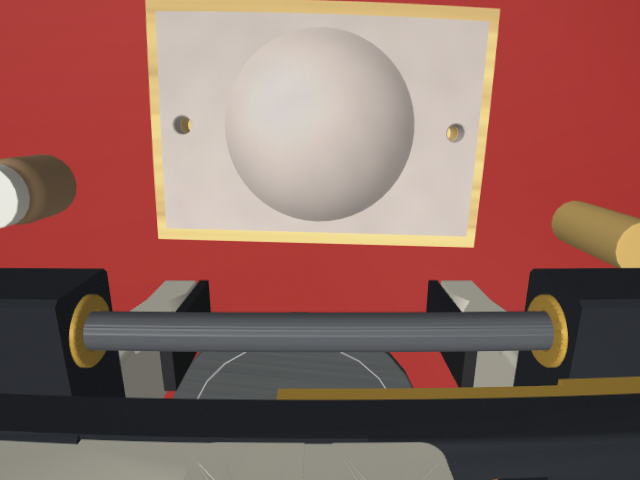

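```bash
python3 - <<'E'
from h import *
import pickle
im=cv2.imread("pics/w1.png"); C=pickle.load(open("w1.pkl","rb"))
a=cv2.resize(im[105:145,160:210],None,fx=8,fy=8,interpolation=2);b=cv2.resize(im[113:153,430:480],None,fx=8,fy=8,interpolation=2)
cv2.imwrite("pics/w1c.png",np.hstack([a,b]))
for x0,y0 in((160,105),(430,113)):
    hsv=cv2.cvtColor(im[y0:y0+40,x0:x0+50],cv2.COLOR_BGR2HSV)
    g=im[y0:y0+40,x0:x0+50].astype(int)
    m=((g.min(2)<135)).astype(np.uint8)
    cs,_=cv2.findContours(m,0,1)
    for c in cs:
        (cx,cy),r=cv2.minEnclosingCircle(c)
        if 4<r<15: print(cx+x0,cy+y0,r,onz(C,[[cx+x0,cy+y0]],.044).round(4))
E
```

```text
181.982759475708 124.85344886779785 9.342496871948242 [[ 0.622  -0.1234  0.044 ]]
455.0 132.5 9.013978004455566 [[0.6039 0.1071 0.044 ]]
```

View pics/w1c.png

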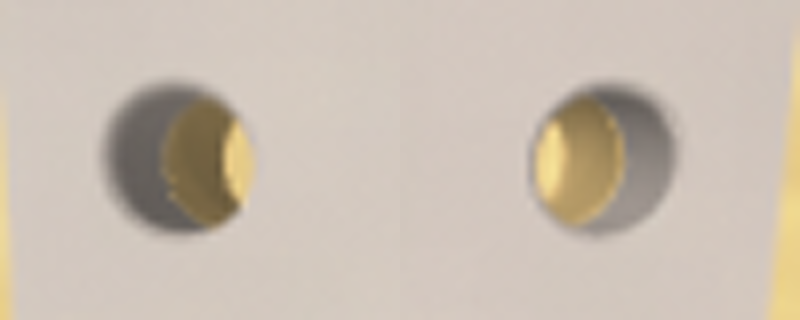

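Bores are at wrist (182,125) and (455,132.5). Now the pegs.

```bash
python3 -c "
from h import *
rel([.575,.348,.25],-174.3)"; python3 -m creep '[[0,0,0,0.068,0.359,0.067,1],[0,0,0,0.068,0.359,0.067,1],[0,0,0,0.068,0.359,0.067,1],[0,0,0,0.068,0.359,0.067,1],[0,0,0,0.068,0.359,0.067,1],[0,0,0,0.068,0.359,0.067,1],[0,0,0,0.068,0.359,0.067,1],[0,0,0,0.068,0.359,0.067,1],[0,0,0,0.068,0.359,0.067,1],[0,0,0,0.068,0.359,0.067,1],[0,0,0,0.068,0.359,0.067,1]]'; python3 - <<'E'
from h import *
im=ctrl.snapshot("wrist"); cv2.imwrite("pics/w2.png",im); import pickle; pickle.dump(cam("wrist"),open("w2.pkl","wb"))
print(tool()[0]); print(proj(cam("wrist"),[[.5528,.3529,.07],[.4616,.3438,.07]]))
E
```

```text
w [-0.0002 -0.0025  0.0067] |w|deg 0.4 d [0.067  0.3585 0.068 ] rows [1. 9.]
clock: 2.95
tool_pos: [0.5725, 0.3483, 0.2523]
orientation: [-180.0, -0.1, -173.8]
force: [0.9, -0.3, 0.2]
opening: 0.0877
[0.57316539 0.34716243 0.25279759]
[[330.35211113 201.72066135]
 [332.2490821   53.25205598]]
```

View pics/w2.png

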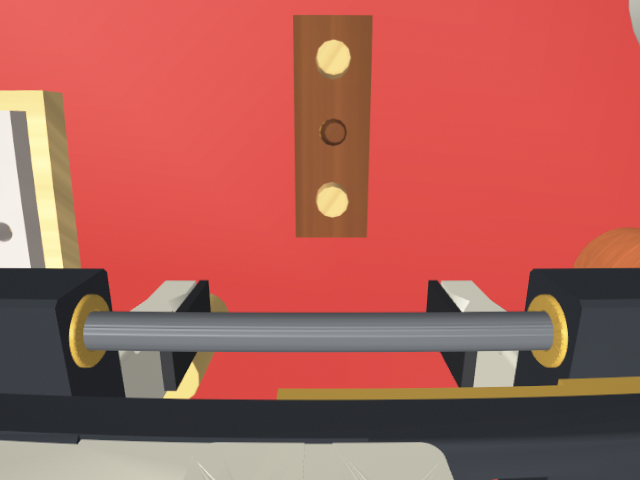

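```bash
python3 - <<'E'
from h import *
import pickle
im=cv2.imread("pics/w2.png"); C=pickle.load(open("w2.pkl","rb"))
hsv=cv2.cvtColor(im,cv2.COLOR_BGR2HSV)
m=cv2.inRange(hsv,(15,60,200),(35,160,255)); m[:, :290]=0;m[:,380:]=0;m[240:]=0
cs,_=cv2.findContours(m,0,1)
for c in cs:
    (cx,cy),r=cv2.minEnclosingCircle(c)
    if r>8: print(cx,cy,r,onz(C,[[cx,cy]],.07).round(4))
e=onz(C,[[295,237],[367,237],[293,15],[372,15]],.046).round(4);print(e)
rel([.552,.3515,.25],-174)
E
```

```text
331.2077331542969 199.9571990966797 17.061296463012695 [[0.5516 0.3533 0.07  ]]
333.0 56.796875 17.319091796875 [[0.4636 0.3445 0.07  ]]
[[0.5855 0.3313 0.046 ]
 [0.5799 0.3836 0.046 ]
 [0.4368 0.316  0.046 ]
 [0.4313 0.3672 0.046 ]]
w [-0.0004 -0.0005  0.0013] |w|deg 0.1 d [0.0206 0.0066 0.0028] rows [1. 1.]
```

```bash
python3 -c "
from h import *
rel([.5517,.3533,.115],-174.3)"
```

```text
w [-0.0004 -0.0005  0.0065] |w|deg 0.4 d [0.0206 0.0084 0.1378] rows [1. 4.]
```

```bash
python3 -m creep '[[0,0,0.006,0.0206,0.0084,0.02,1],[0,0,0.006,0.0206,0.0084,0.05,1],[0,0,0.006,0.0206,0.0084,0.09,1],[0,0,0.006,0.0206,0.0084,0.12,1],[0,0,0.006,0.0206,0.0084,0.13,1],[0,0,0.006,0.0206,0.0084,0.137,1],[0,0,0.006,0.0206,0.0084,0.138,1],[0,0,0.006,0.0206,0.0084,0.138,1]]'; python3 - <<'E'
from h import *
im=ctrl.snapshot("wrist"); cv2.imwrite("pics/w3.png",im)
print(ctrl.get_obs()["tool_pos"],ctrl.get_obs()["force"])
E
```

```text
clock: 3.67
tool_pos: [0.5535, 0.3536, 0.1164]
orientation: [179.9, 0.1, -174.4]
force: [-0.5, 0.3, 0.3]
opening: 0.088
[0.55359478 0.35392231 0.11683788] [-0.28708156 -0.14036233  0.77040267]
```

View pics/w3.png

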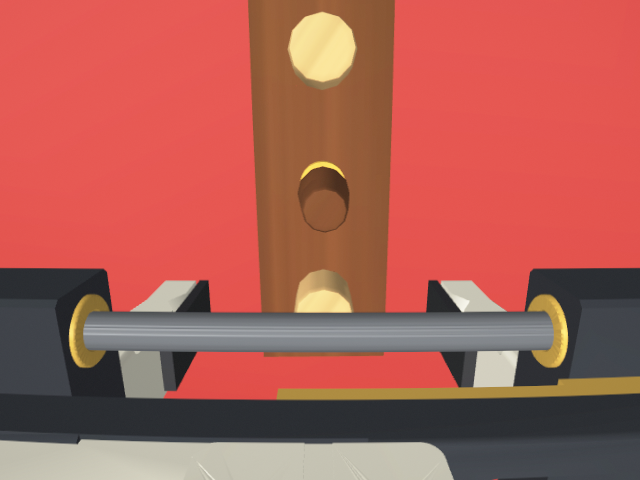

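```bash
python3 - <<'E'
from h import *
C=cam("wrist"); p,R=tool(); print(onz(C,[[322,46]],.07)); 
o=onz(C,[[322,46]],.07)[0]+ .09*np.array([np.cos(np.radians(5.7)),np.sin(np.radians(5.7)),0]); print(o,R.T@(o-p))
E
```

```text
[[0.46240337 0.34622342 0.07      ]]
[0.55195837 0.3551622  0.07      ] [0.00161772 0.00131621 0.04683644]
```

```bash
python3 -m creep '[[0,0,0,0.0015,0.001,0.001,1],[0,0,0,0.0015,0.001,0.001,0.5],[0,0,0,0.0015,0.001,0.001,0],[0,0,0,0.0015,0.001,0.001,0],[0,0,0,0.0015,0.001,0.001,0],[0,0,0,0.0015,0.001,0.001,0],[0,0,0,0.0015,0.001,0.001,0],[0,0,0,0.0015,0.001,0.001,0]]'
```

```text
clock: 4.38
tool_pos: [0.5509, 0.3545, 0.1138]
orientation: [180.0, -0.0, -174.3]
force: [-0.5, 1.4, 0.6]
opening: 0.0466
```

```bash
python3 -m creep '[[0,0,0,0,0,0,0],[0,0,0,0,0,0,0],[0,0,0,0,0,0,0],[0,0,0,0,0,0,0],[0,0,0,0,0,0,0]]'; python3 -c "
from h import *
print(ctrl.get_obs()['opening'])"
```

```text
clock: 4.8
tool_pos: [0.5509, 0.3544, 0.1138]
orientation: [-180.0, -0.0, -174.3]
force: [0.8, 0.4, 0.4]
opening: 0.0213
0.021283112104017714
```

```bash
python3 -m creep '[[0,0,0,0,0,-0.01,0],[0,0,0,0,0,-0.03,0],[0,0,0,0,0,-0.06,0],[0,0,0,0,0,-0.09,0],[0,0,0,0,0,-0.11,0],[0,0,0,0,0,-0.11,0]]';  python3 -c "
from h import *
rel([.604,.1075,.20],-85.6)"
```

```text
clock: 5.3
tool_pos: [0.5527, 0.3557, 0.2303]
orientation: [179.7, 0.4, -174.3]
force: [-0.5, 0.7, -0.0]
opening: 0.0214
w [-0.0018  0.0094 -1.548 ] |w|deg 88.7 d [-0.0262 -0.2523  0.0293] rows [13.  7.]
```

```bash
python3 -m creep '[[0,0,-0.12,-0.026,-0.252,0,0],[0,0,-0.24,-0.026,-0.252,0,0],[0,0,-0.36,-0.026,-0.252,0,0],[0,0,-0.48,-0.026,-0.252,0,0],[0,0,-0.60,-0.026,-0.252,0,0],[0,0,-0.72,-0.026,-0.252,0,0],[0,0,-0.84,-0.026,-0.252,0,0],[0,0,-0.96,-0.026,-0.252,0,0],[0,0,-1.08,-0.026,-0.252,0.02,0],[0,0,-1.2,-0.026,-0.252,0.03,0],[0,0,-1.32,-0.026,-0.252,0.03,0],[0,0,-1.44,-0.026,-0.252,0.03,0]]';  python3 -c "
from h import *
rel([.604,.1075,.20],-85.6)"
```

```text
clock: 6.3
tool_pos: [0.6011, 0.1058, 0.1932]
orientation: [179.9, -0.0, -91.5]
force: [-0.0, 0.1, 0.4]
opening: 0.0211
w [ 0.0017 -0.0007 -0.1032] |w|deg 5.9 d [-0.0018 -0.0029 -0.0068] rows [1. 1.]
```

```bash
python3 -m creep '[[0,0,-0.103,-0.002,-0.003,0,0],[0,0,-0.103,-0.002,-0.003,0,0],[0,0,-0.103,-0.002,-0.003,0,0],[0,0,-0.103,-0.002,-0.003,0,0]]'; python3 - <<'E'
from h import *
im=ctrl.snapshot("wrist"); cv2.imwrite("pics/w4.png",im); import pickle; pickle.dump((cam("wrist"),tool()),open("w4.pkl","wb"))
print(tool()[0],ctrl.get_obs()['orientation']); print(proj(cam("wrist"),[[.604,.1075,.044],[.622,-.1236,.044]]))
E
```

```text
clock: 6.63
tool_pos: [0.6045, 0.108, 0.194]
orientation: [180.0, 0.0, -86.1]
force: [0.5, -0.6, -0.4]
opening: 0.021
[0.6044935  0.10804894 0.19391293] [ 1.79994084e+02  1.85986177e-03 -8.60961215e+01]
[[ 321.22356407  245.34586006]
 [ 317.161518   -205.94841106]]
```

View pics/w4.png

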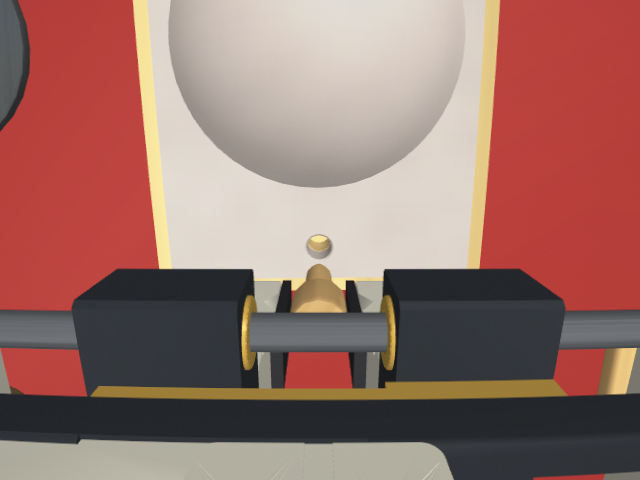

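```bash
python3 - <<'E'
from h import *
import pickle
im=cv2.imread("pics/w4.png");cv2.imwrite("pics/w4c.png",cv2.resize(im[225:320,270:370],None,fx=6,fy=6,interpolation=2))
C,(p,R)=pickle.load(open("w4.pkl","rb"))
for z in(.104,.106,.108): print(proj(C,[p+R@np.array([x,0,z]) for x in(-.006,-.003,0,.003,.006)])[:,1])
E
```

```text
[283.27716132 277.53755713 271.75274125 265.92259834 260.04702345]
[281.84232299 276.14984315 270.41303432 264.63178695 258.80600158]
[280.43349434 274.78740513 269.0978446  263.3647087  257.58790315]
```

View pics/w4c.png

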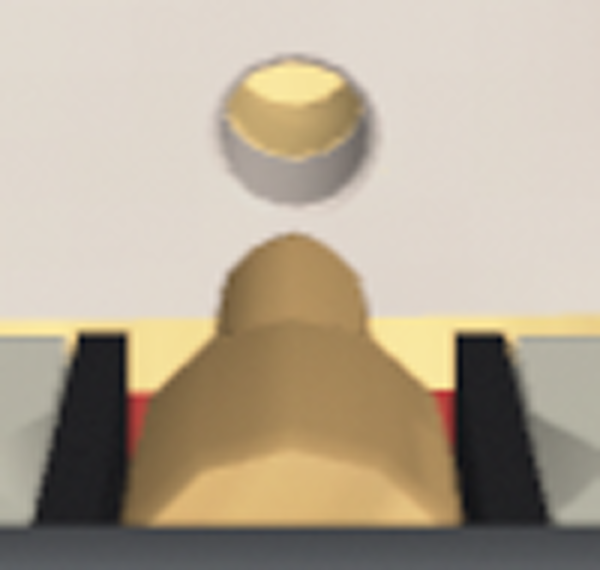

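```bash
python3 - <<'E'
from h import *
import pickle
C,(p,R)=pickle.load(open("w4.pkl","rb"))
for px in([319.7,246.7],[318.8,246.7]):
  for z in(.044,.043): b=onz(C,[px],z)[0]; print(b,R.T@(b-p))
# head top rim front edge: head top at tool z ~ .114-.070=.044, radius .011 ; underside z .068
print(proj(C,[p+R@np.array([x,0,z]) for x,z in((.009,.044),(.011,.044),(.013,.044),(.004,.068),(.006,.068),(.008,.068),(.009,.068),(.011,.068),(.013,.068))]))
E
```

```text
[0.60484464 0.10839473 0.044     ] [-0.00031621 -0.00038935  0.1499129 ]
[0.60482256 0.10867807 0.043     ] [-0.00060037 -0.00038671  0.15091291]
[0.60537792 0.10843107 0.044     ] [-0.00031616 -0.00092386  0.14991284]
[0.60535805 0.10871456 0.043     ] [-0.00060032 -0.00092344  0.15091285]
[[321.59204294 304.39511982]
 [321.60279496 299.03770204]
 [321.61355323 293.63894714]
 [321.16829849 291.81639028]
 [321.17602547 287.18529504]
 [321.18375289 282.52415925]
 [321.18761653 280.1823034 ]
 [321.19534319 275.47597256]
 [321.20306837 270.73942839]]
```

```bash
python3 -m creep '[[0,0,0,0,0.0005,0.01,0],[0,0,0,0,0.0005,0.03,0],[0,0,0,0,0.0005,0.038,0],[0,0,0,0,0.0005,0.042,0],[0,0,0,0,0.0005,0.046,0],[0,0,0,0,0.0005,0.05,0],[0,0,0,0,0.0005,0.054,0],[0,0,0,0,0.0005,0.056,0]]'; python3 - <<'E'
from h import *
im=ctrl.snapshot("wrist"); cv2.imwrite("pics/w5.png",im[150:400,200:440])
o=ctrl.get_obs();print(o["tool_pos"],o['force'],o['moment'])
E
```

```text
clock: 7.35
tool_pos: [0.6042, 0.1081, 0.1376]
orientation: [-180.0, 0.0, -85.9]
force: [-0.2, -0.3, -0.1]
opening: 0.021
[0.60409532 0.1080746  0.13735848] [ 0.58519793  0.64227403 -0.30334898] [ 0.01691757  0.11821121 -0.03964748]
```

View pics/w5.png

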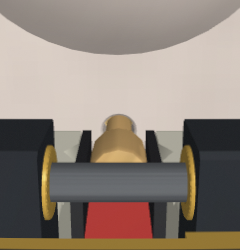

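Nose is in the bore at (319,268) with no contact force. Continuing down.

```bash
python3 -m creep '[[0,0,0,0,0,0.006,0],[0,0,0,0,0,0.012,0],[0,0,0,0,0,0.017,0],[0,0,0,0,0,0.021,0],[0,0,0,0,0,0.023,0],[0,0,0,0,0,0.024,0],[0,0,0,0,0,0.024,0]]'
```

```text
clock: 7.98
tool_pos: [0.6041, 0.108, 0.1135]
orientation: [180.0, -0.0, -85.9]
force: [-1.2, -0.5, 0.2]
opening: 0.021
```

Nearly seated with no force. Opening partway so it drops home, then lifting.

```bash
python3 -m creep '[[0,0,0,0,0,0.001,0],[0,0,0,0,0,0.001,0.3],[0,0,0,0,0,0.001,0.6],[0,0,0,0,0,0.001,0.6],[0,0,0,0,0,0.001,0.6],[0,0,0,0,0,0.001,0.7],[0,0,0,0,0,-0.03,0.8],[0,0,0,0,0,-0.07,1],[0,0,0,0,0,-0.11,1],[0,0,0,0,0,-0.13,1]]'; python3 - <<'E'
from h import *
im=ctrl.snapshot("wrist"); cv2.imwrite("pics/w6.png",im)
rel([.4625,.345,.22],-174.3)
E
```

```text
clock: 8.82
tool_pos: [0.6057, 0.1084, 0.2491]
orientation: [-179.7, 0.1, -85.9]
force: [1.4, 0.5, 1.3]
opening: 0.0738
w [-0.0063  0.0095  1.5435] |w|deg 88.4 d [-0.246   0.1272  0.0313] rows [13.  7.]
```

View pics/w6.png

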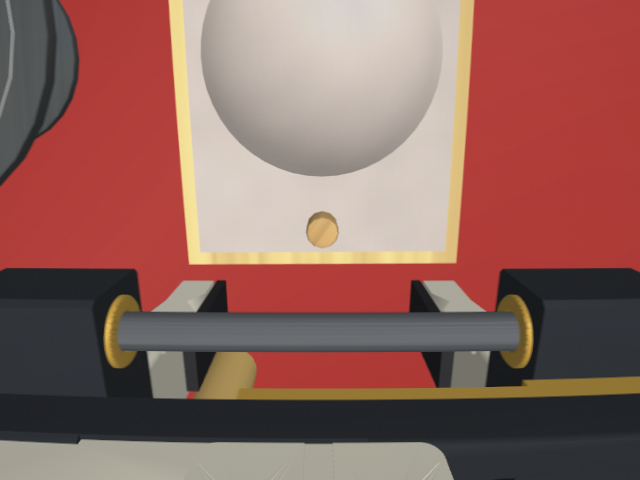

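```bash
python3 -m creep '[[0,0,0.12,-0.246,0.127,0.03,1],[0,0,0.24,-0.246,0.127,0.03,1],[0,0,0.36,-0.246,0.127,0.03,1],[0,0,0.48,-0.246,0.127,0.03,1],[0,0,0.60,-0.246,0.127,0.03,1],[0,0,0.72,-0.246,0.127,0.03,1],[0,0,0.84,-0.246,0.127,0.03,1],[0,0,0.96,-0.246,0.127,0.03,1],[0,0,1.08,-0.246,0.127,0.03,1],[0,0,1.2,-0.246,0.127,0.03,1],[0,0,1.32,-0.246,0.127,0.03,1],[0,0,1.44,-0.246,0.127,0.03,1]]';  python3 -c "
from h import *
rel([.4625,.3455,.15],-174.3)"
```

```text
clock: 9.87
tool_pos: [0.4598, 0.3446, 0.2137]
orientation: [-180.0, -0.0, -168.3]
force: [-0.3, 0.5, -0.5]
opening: 0.0876
w [-1.000e-04 -1.000e-04  1.041e-01] |w|deg 6.0 d [-0.0028  0.0003  0.0637] rows [1. 2.]
```

```bash
python3 -m creep '[[0,0,0.104,-0.0028,0.0003,0.03,1],[0,0,0.104,-0.0028,0.0003,0.03,1],[0,0,0.104,-0.0028,0.0003,0.03,1],[0,0,0.104,-0.0028,0.0003,0.03,1]]'; python3 - <<'E'
from h import *
im=ctrl.snapshot("wrist"); cv2.imwrite("pics/w7.png",im)
C=cam("wrist");p,R=tool();print(p)
hsv=cv2.cvtColor(im,cv2.COLOR_BGR2HSV)
m=cv2.inRange(hsv,(15,60,200),(35,160,255)); m[:, :270]=0;m[:,380:]=0;m[310:]=0
cs,_=cv2.findContours(m,0,1)
for c in cs:
    (cx,cy),r=cv2.minEnclosingCircle(c)
    if r>8: b=onz(C,[[cx,cy]],.07)[0]; print(cx,cy,r,b.round(4),R.T@(b-p))
E
```

```text
clock: 10.2
tool_pos: [0.4629, 0.3454, 0.1845]
orientation: [-180.0, 0.0, -173.8]
force: [0.9, 0.2, 0.8]
opening: 0.0878
[0.46307797 0.34560543 0.18485255]
319.0 256.0 23.259506225585938 [0.4597 0.3457 0.07  ] [0.00340632 0.00039926 0.1148499 ]
```

View pics/w7.png

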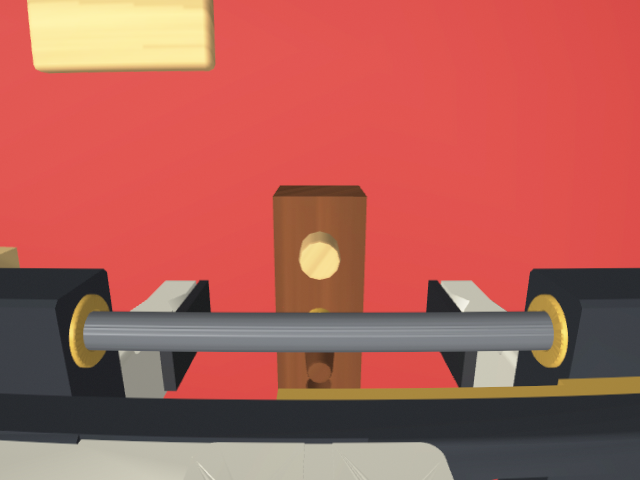

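```bash
python3 -m creep '[[0,0,0,0.002,0,0.02,1],[0,0,0,0.002,0,0.04,1],[0,0,0,0.002,0,0.055,1],[0,0,0,0.002,0,0.065,1],[0,0,0,0.002,0,0.07,1],[0,0,0,0.002,0,0.0705,0.8],[0,0,0,0.002,0,0.0705,0.5],[0,0,0,0.002,0,0.0705,0],[0,0,0,0.002,0,0.0705,0],[0,0,0,0.002,0,0.0705,0],[0,0,0,0.002,0,0.0705,0],[0,0,0,0.002,0,0.0705,0]]'; python3 -m creep '[[0,0,0,0,0,0,0],[0,0,0,0,0,0,0],[0,0,0,0,0,0,0],[0,0,0,0,0,0,0],[0,0,0,0,0,0,0],[0,0,0,0,0,0,0],[0,0,0,0,0,0,0]]'
```

```text
clock: 11.25
tool_pos: [0.4608, 0.3452, 0.1137]
orientation: [180.0, 0.0, -174.0]
force: [0.5, -0.4, -0.9]
opening: 0.0468
clock: 11.83
tool_pos: [0.4607, 0.3451, 0.1133]
orientation: [180.0, -0.0, -174.0]
force: [0.5, 0.9, 1.2]
opening: 0.0216
```

```bash
python3 -m creep '[[0,0,0,0,0,-0.01,0],[0,0,0,0,0,-0.03,0],[0,0,0,0,0,-0.06,0],[0,0,0,0,0,-0.09,0],[0,0,0,0,0,-0.12,0],[0,0,0,0,0,-0.122,0],[0,0,0,0,0,-0.122,0]]';  python3 -c "
from h import *
rel([.622,-.123,.20],-85.8)"
```

```text
clock: 12.42
tool_pos: [0.4614, 0.3459, 0.2385]
orientation: [179.8, 0.2, -174.0]
force: [-0.5, -0.5, -0.9]
opening: 0.0214
w [ 3.0000e-04  5.8000e-03 -1.5386e+00] |w|deg 88.2 d [-0.1102 -0.4833  0.037 ] rows [13. 12.]
```

```bash
python3 -m creep '[[0,0,-0.12,-0.11,-0.483,0,0],[0,0,-0.24,-0.11,-0.483,0,0],[0,0,-0.36,-0.11,-0.483,0,0],[0,0,-0.48,-0.11,-0.483,0,0],[0,0,-0.60,-0.11,-0.483,0,0],[0,0,-0.72,-0.11,-0.483,0,0],[0,0,-0.84,-0.11,-0.483,0,0],[0,0,-0.96,-0.11,-0.483,0,0],[0,0,-1.08,-0.11,-0.483,0,0],[0,0,-1.2,-0.11,-0.483,0,0],[0,0,-1.32,-0.11,-0.483,0,0],[0,0,-1.44,-0.11,-0.483,0,0]]';  python3 -c "
from h import *
rel([.622,-.123,.195],-85.8)"
```

```text
clock: 13.42
tool_pos: [0.6107, -0.0955, 0.2344]
orientation: [179.9, -0.0, -94.6]
force: [1.3, 0.7, 0.5]
opening: 0.0213
w [ 0.0017  0.     -0.1533] |w|deg 8.8 d [ 0.0265 -0.0135  0.0394] rows [2. 2.]
```

```bash
python3 -m creep '[[0,0,-0.1,0.0265,-0.0135,0,0],[0,0,-0.153,0.0265,-0.0135,0.02,0],[0,0,-0.153,0.0265,-0.0135,0.039,0],[0,0,-0.153,0.0265,-0.0135,0.039,0],[0,0,-0.153,0.0265,-0.0135,0.039,0],[0,0,-0.153,0.0265,-0.0135,0.039,0]]'; python3 - <<'E'
from h import *
im=ctrl.snapshot("wrist"); cv2.imwrite("pics/w8.png",im);cv2.imwrite("pics/w8c.png",cv2.resize(im[225:320,270:370],None,fx=6,fy=6,interpolation=2))
import pickle; pickle.dump((cam("wrist"),tool()),open("w8.pkl","wb"))
print(tool()[0],ctrl.get_obs()['orientation'])
E
```

```text
clock: 13.92
tool_pos: [0.6224, -0.1211, 0.1969]
orientation: [180.0, -0.0, -86.1]
force: [-0.3, -0.0, 0.7]
opening: 0.0215
[ 0.62267876 -0.12089331  0.19742788] [-1.79933388e+02 -2.11776642e-02 -8.61076252e+01]
```

View pics/w8c.png

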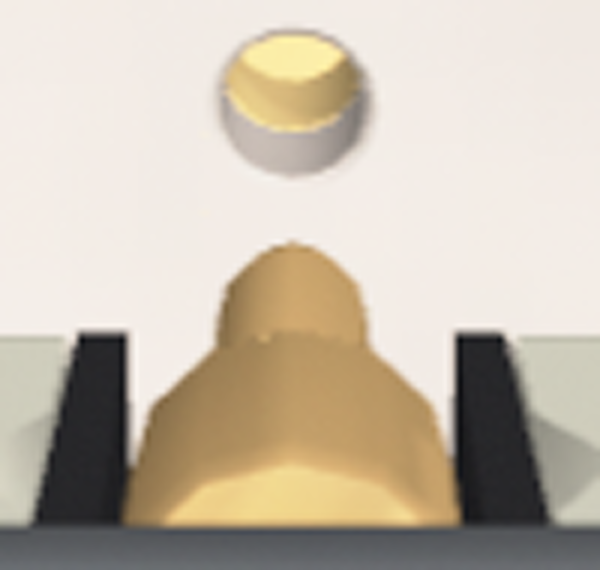

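View pics/w8.png

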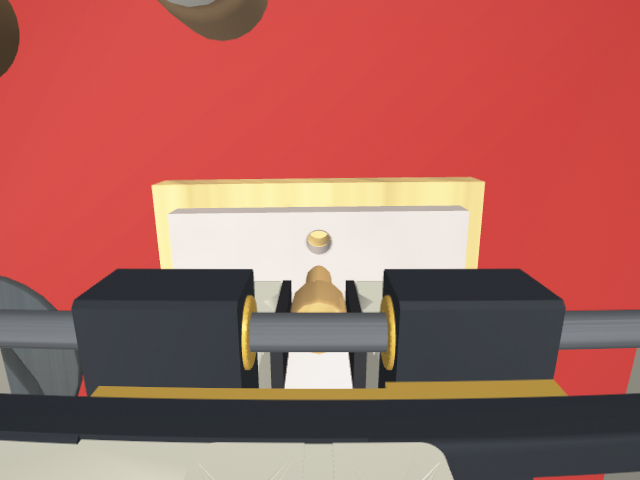

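```bash
python3 - <<'E'
from h import *
import pickle
C,(p,R)=pickle.load(open("w8.pkl","rb"))
for z in(.044,.0425): b=onz(C,[[319.2,242]],z)[0]; print(b,R.T@(b-p))
E
```

```text
[ 0.62360301 -0.1225018   0.044     ] [ 0.00161081 -0.00063455  0.15342932]
[ 0.6235748  -0.12209511  0.0425    ] [ 0.00120259 -0.00063227  0.15492917]
```

```bash
python3 -m creep '[[0,0,0,0.0025,0.0002,0.01,0],[0,0,0,0.0025,0.0002,0.03,0],[0,0,0,0.0025,0.0002,0.04,0],[0,0,0,0.0025,0.0002,0.045,0],[0,0,0,0.0025,0.0002,0.049,0],[0,0,0,0.0025,0.0002,0.053,0],[0,0,0,0.0025,0.0002,0.057,0],[0,0,0,0.0025,0.0002,0.059,0]]'; python3 - <<'E'
from h import *
im=ctrl.snapshot("wrist"); cv2.imwrite("pics/w9.png",cv2.resize(im[225:320,270:370],None,fx=6,fy=6,interpolation=2))
o=ctrl.get_obs();print(o["tool_pos"],o['force'],o['moment'])
E
```

```text
clock: 14.63
tool_pos: [0.6223, -0.1237, 0.1372]
orientation: [-180.0, 0.0, -86.1]
force: [0.1, -0.4, 0.2]
opening: 0.0209
[ 0.62207142 -0.1236845   0.1369324 ] [ 0.0234809  -0.03953899 -1.32781962] [-0.00280555  0.18143593 -0.00182035]
```

View pics/w9.png

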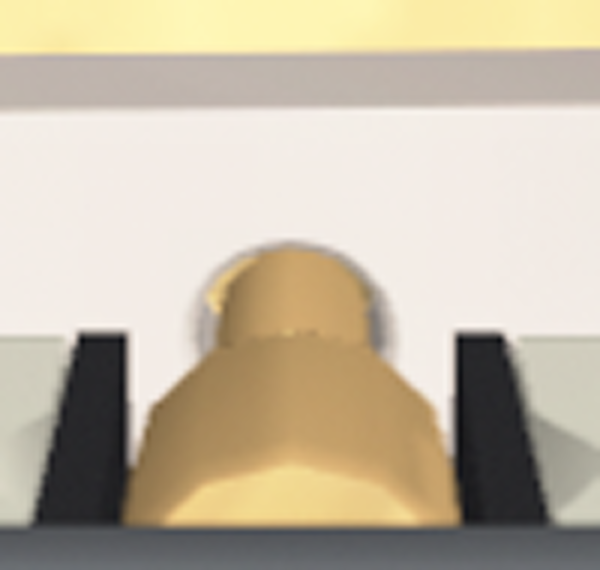

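```bash
python3 -m creep '[[0,0,0,-0.0005,0,0.006,0],[0,0,0,-0.0005,0,0.012,0],[0,0,0,-0.0005,0,0.016,0],[0,0,0,-0.0005,0,0.02,0],[0,0,0,-0.0005,0,0.022,0],[0,0,0,-0.0005,0,0.0235,0],[0,0,0,-0.0005,0,0.0235,0]]'
```

```text
clock: 15.27
tool_pos: [0.622, -0.1232, 0.1134]
orientation: [180.0, 0.0, -86.1]
force: [0.8, 0.3, 0.3]
opening: 0.0213
```

```bash
python3 -m creep '[[0,0,0,0,0,0.001,0],[0,0,0,0,0,0.001,0.3],[0,0,0,0,0,0.001,0.6],[0,0,0,0,0,0.001,0.6],[0,0,0,0,0,0.001,0.6],[0,0,0,0,0,0.001,0.7],[0,0,0,0,0,-0.03,0.8],[0,0,0,0,0,-0.07,1],[0,0,0,0,0,-0.11,1],[0,0,0,0,0,-0.15,1],[0,0,0,0,0,-0.17,1]]'; python3 - <<'E'
from h import *
im=ctrl.snapshot("wrist"); cv2.imwrite("pics/w10.png",im)
im=ctrl.snapshot("top"); cv2.imwrite("pics/top1.png",im)
print(ctrl.get_obs()['joint_pos'])
E
```

```text
clock: 16.18
tool_pos: [0.6234, -0.1236, 0.2898]
orientation: [-179.6, -0.1, -86.1]
force: [1.3, -1.2, 1.0]
opening: 0.0806
[  6.39922043  16.74939293  -5.18338654   0.07681705 -67.56054614
  -2.54313556]
```

View pics/w10.png

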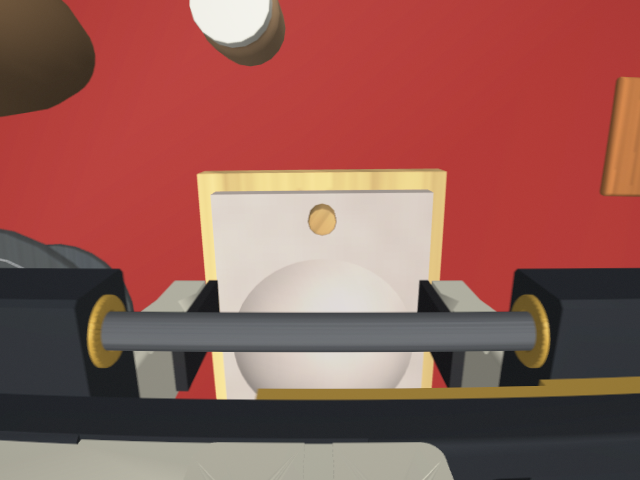

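Second peg is home at (322,219). Now I position for a side-on close look at the gauge dial.

```bash
python3 - <<'E'
from h import *
T=cam("top")
a=lambda p:[480+p[0]/4,130+p[1]/4]
base=onz(T,[a((60,340)),a((43,388)),a((207,443)),a((212,420))],.012);print(base.round(4))
d=base[2]-base[1];print(np.degrees(np.arctan2(d[1],d[0])),np.linalg.norm(d))
print("green grip",onz(T,[[546,155]],.126).round(3),"small",onz(T,[[528,281]],.09).round(3))
p,R=tool();C=cam("wrist"); ct=R.T@(-C[2].T@C[3]-p); Rtc=C[2]@R  # tool->cam
g=np.array([.545,-.345,.05]); ang=np.radians(163)
for dist,h in((.20,.22),(.2,.18)):
    c=g+np.array([dist*np.cos(ang),dist*np.sin(ang),h])
    z=g-c; z/=np.linalg.norm(z); x=np.cross(z,[0,0,1]);x/=np.linalg.norm(x); y=np.cross(z,x)
    # camera: image up should be such that fingers(bottom of the image) -> natural
    for s in(1,-1):
        Rc=np.vstack([s*x,s*y,z]) # world->cam
        Rt=Rc.T@Rtc; t=c-Rt@ct
        print(dist,h,s,"tcp",t.round(3),"euler",Ro.from_matrix(Rt).as_euler("xyz",degrees=True).round(1)); rel(t,Rt=Rt)
E
```

```text
[[ 0.5633 -0.3263  0.012 ]
 [ 0.5391 -0.3167  0.012 ]
 [ 0.5097 -0.3966  0.012 ]
 [ 0.5212 -0.3997  0.012 ]]
-110.1986986195501 0.08512222626442824
green grip [[ 0.658 -0.392  0.126]] small [[ 0.429 -0.359  0.09 ]]
0.2 0.22 1 tcp [ 0.391 -0.299  0.163] euler [179.9 -57.  -17. ]
w [ 0.5894  0.8622 -1.1031] |w|deg 87.0 d [0.1595 0.2452 0.1246] rows [13.  8.]
0.2 0.22 -1 tcp [ 0.452 -0.316  0.22 ] euler [179.9  27.5 163. ]
w [ 0.4563 -0.3125  1.8929] |w|deg 113.0 d [0.18   0.1847 0.0676] rows [16.  7.]
0.2 0.18 1 tcp [ 0.401 -0.302  0.127] euler [179.9 -62.7 -17. ]
w [ 0.649   0.9487 -1.0805] |w|deg 90.4 d [0.1632 0.2357 0.1602] rows [13.  8.]
0.2 0.18 -1 tcp [ 0.457 -0.317  0.191] euler [179.9  33.3 163. ]
w [ 0.5522 -0.3786  1.8734] |w|deg 114.0 d [0.1815 0.1808 0.0971] rows [16.  7.]
```

```bash
cat > v.py <<'E'
from h import *
p,R=tool();C=cam("wrist"); ct=R.T@(-C[2].T@C[3]-p); Rtc=C[2]@R
g=np.array([.5366,-.361,.055]); ang=np.radians(160)
c=g+np.array([.2*np.cos(ang),.2*np.sin(ang),.20])
z=g-c; z/=np.linalg.norm(z); x=np.cross(z,[0,0,1]);x/=np.linalg.norm(x); y=np.cross(z,x)
Rc=np.vstack([-x,-y,z]); Rt=Rc.T@Rtc; t=c-Rt@ct
print(t); rel(t,Rt=Rt)
E
python3 v.py
```

```text
[ 0.44783612 -0.32747084  0.21038517]
w [ 0.5157 -0.3333  1.9345] |w|deg 116.3 d [0.1916 0.1902 0.0776] rows [17.  7.]
```

```bash
python3 -m creep '[[0.05,-0.03,0.19,0.03,0.03,0,1],[0.05,-0.03,0.19,0.06,0.06,0,1],[0.15,-0.1,0.58,0.09,0.09,0,1],[0.15,-0.1,0.58,0.12,0.12,0,1],[0.25,-0.17,0.97,0.15,0.15,0.02,1],[0.25,-0.17,0.97,0.17,0.17,0.04,1],[0.25,-0.17,0.97,0.19,0.19,0.05,1],[0.36,-0.23,1.35,0.19,0.19,0.06,1],[0.36,-0.23,1.35,0.19,0.19,0.07,1],[0.36,-0.23,1.35,0.19,0.19,0.077,1],[0.36,-0.23,1.35,0.19,0.19,0.077,1],[0.36,-0.23,1.35,0.19,0.19,0.077,1]]'; python3 v.py
```

```text
clock: 17.28
tool_pos: [0.4442, -0.3256, 0.2056]
orientation: [-172.7, 21.5, -163.7]
force: [-0.0, 0.1, 0.4]
opening: 0.0877
[ 0.44688505 -0.32837357  0.21022165]
w [ 0.1519 -0.1097  0.5782] |w|deg 34.8 d [-0.0033 -0.0039 -0.0032] rows [5. 1.]
```

```bash
python3 -m creep '[[0.03,-0.022,0.115,-0.003,-0.004,-0.003,1],[0.06,-0.044,0.23,-0.003,-0.004,-0.003,1],[0.09,-0.066,0.345,-0.003,-0.004,-0.003,1],[0.12,-0.088,0.46,-0.003,-0.004,-0.003,1],[0.152,-0.11,0.578,-0.003,-0.004,-0.003,1],[0.152,-0.11,0.578,-0.003,-0.004,-0.003,1],[0.152,-0.11,0.578,-0.003,-0.004,-0.003,1]]'; python3 - <<'E'
from h import *
import pickle
im=ctrl.snapshot("wrist"); cv2.imwrite("pics/w11.png",im); pickle.dump((cam("wrist"),tool()),open("w11.pkl","wb"))
E
```

```text
clock: 17.87
tool_pos: [0.4462, -0.3275, 0.2097]
orientation: [179.9, 30.1, 160.2]
force: [-0.4, -0.1, -0.2]
opening: 0.0875
```

View pics/w11.png

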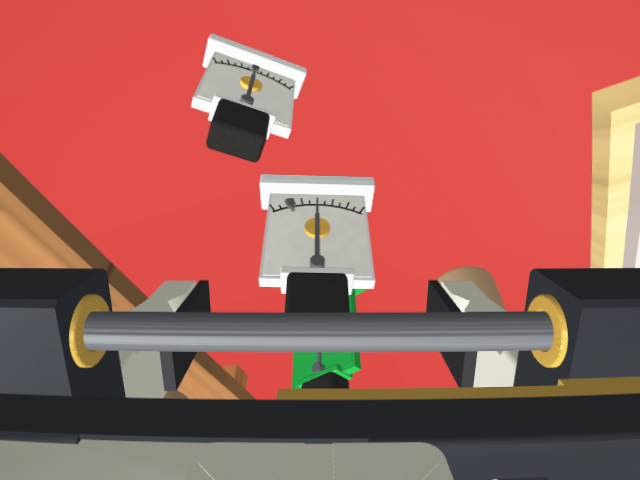

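```bash
python3 - <<'E'
import cv2
im=cv2.imread("pics/w11.png"); cv2.imwrite("pics/w11c.png",cv2.resize(im[170:275,255:380],None,fx=6,fy=5.7,interpolation=2))
E
```

```text
(no output)
```

View pics/w11c.png

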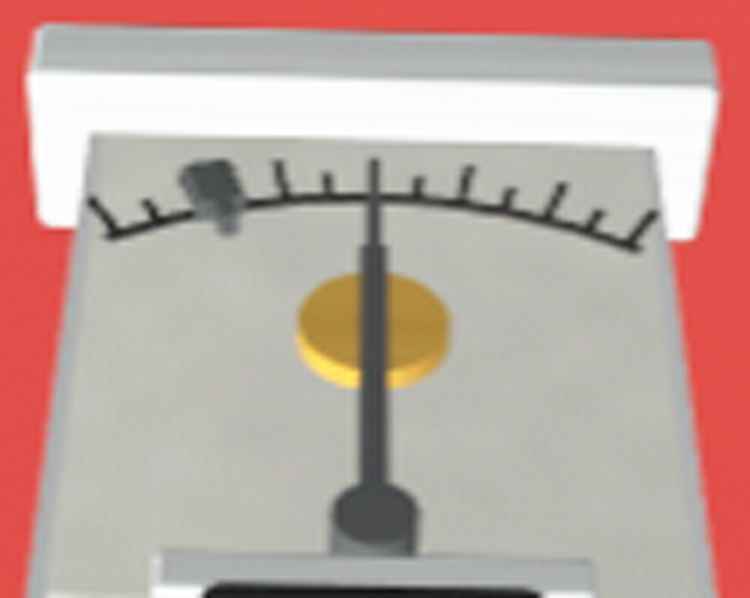

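```bash
python3 - <<'E'
from h import *
import pickle
C,(p,R)=pickle.load(open("w11.pkl","rb"))
px=lambda q:[255+q[0]/6,170+q[1]/5.7]
# yaw of the base: front top/bottom edge pixels; base underside front edge z=0 hidden; top front edge z=.012: crop (32,70),(718,88)
# base front face: image-top edge is bottom? project both
e=onz(C,[px((35,72)),px((718,88))],.012); f=onz(C,[px((40,25)),px((712,42))],.0); f2=onz(C,[px((40,25)),px((712,42))],.012)
for q in(e,f,f2): d=q[1]-q[0]; print(q.round(4),np.linalg.norm(d),np.degrees(np.arctan2(d[1],d[0])))
E
```

```text
[[ 0.509  -0.3937  0.012 ]
 [ 0.5385 -0.3171  0.012 ]] 0.08206670531728442 68.96512519757276
[[ 0.5102 -0.3949  0.    ]
 [ 0.5403 -0.3172  0.    ]] 0.08333820037749465 68.84884998956775
[[ 0.5026 -0.3901  0.012 ]
 [ 0.5312 -0.316   0.012 ]] 0.0794123724846314 68.84884998956773
```

```bash
python3 - <<'E'
from h import *
import pickle
C,(p,R)=pickle.load(open("w11.pkl","rb"))
px=lambda q:[255+q[0]/6,170+q[1]/5.7]
a=np.radians(69.2);u=np.array([np.cos(a),np.sin(a),0]);n=np.array([-np.sin(a),np.cos(a),0]);c=np.array([.5362,-.3606,0])
pts={"pivot":(374,512),"tip":(374,160),"tabtop":(208,162),"tabpt":(229,234),"tabmid":(215,195),"t1R":(417,187),"t2R":(468,180),"t2L":(282,177),"t6R":(645,230),"t6L":(103,218),"t5L":(152,210)}
for off in(.004,.007):
    o,d=ray(C,[px(q) for q in pts.values()]); t=((c+off*n-o)@n)/(d@n); P=o+d*t[:,None]
    X=(P-c)@u;Z=P[:,2]
    for k,x,z in zip(pts,X,Z): print(off,k,(x*1e3).round(1),(z*1e3).round(1),"ang",np.arctan2(-(x-X[0]),.084-z).round(3), "r",np.hypot(x-X[0],.084-z).round(4))
E
```

```text
0.004 pivot 0.5 77.0 ang -0.0 r 0.007
0.004 tip 0.3 16.4 ang 0.004 r 0.0676
0.004 tabtop -19.8 17.5 ang 0.297 r 0.0696
0.004 tabpt -16.6 31.2 ang 0.315 r 0.0555
0.004 tabmid -18.6 23.9 ang 0.309 r 0.0631
0.004 t1R 5.5 21.6 ang -0.079 r 0.0626
0.004 t2R 11.6 20.0 ang -0.171 r 0.0649
0.004 t2L -10.8 20.1 ang 0.175 r 0.0649
0.004 t6R 32.3 29.0 ang -0.524 r 0.0636
0.004 t6L -31.6 28.7 ang 0.526 r 0.064
0.004 t5L -25.9 27.0 ang 0.435 r 0.0628
0.007 pivot 0.5 79.7 ang -0.0 r 0.0043
0.007 tip 0.2 20.1 ang 0.004 r 0.0639
0.007 tabtop -19.5 21.1 ang 0.308 r 0.066
0.007 tabpt -16.4 34.7 ang 0.33 r 0.0522
0.007 tabmid -18.4 27.4 ang 0.322 r 0.0596
0.007 t1R 5.3 25.1 ang -0.082 r 0.0591
0.007 t2R 11.4 23.6 ang -0.179 r 0.0614
0.007 t2L -10.7 23.7 ang 0.183 r 0.0613
0.007 t6R 31.8 32.4 ang -0.545 r 0.0603
0.007 t6L -31.2 32.1 ang 0.548 r 0.0607
0.007 t5L -25.6 30.5 ang 0.453 r 0.0595
```

Tab at (291,203) lies on the −y end. The dial ticks come out at 5° steps, and the tab reads about 0.31 rad. So the −y end goes low and the gauge +x (raised) end is toward +y. Next I grasp it with the jaws across the 22 mm side.

```bash
python3 -c "
from h import *
rel([.5362,-.3606,.25],-110.8)"
```

```text
w [-0.4067  0.4129 -1.5066] |w|deg 92.5 d [-0.1028 -0.0011  0.0133] rows [13.  3.]
```

```bash
python3 -m creep '[[-0.03,0.03,-0.11,-0.04,0,0.005,1],[-0.06,0.06,-0.23,-0.08,0,0.01,1],[-0.09,0.09,-0.34,-0.103,-0.001,0.013,1],[-0.13,0.13,-0.46,-0.103,-0.001,0.013,1],[-0.16,0.16,-0.58,-0.103,-0.001,0.013,1],[-0.19,0.19,-0.70,-0.103,-0.001,0.013,1],[-0.22,0.22,-0.81,-0.103,-0.001,0.013,1],[-0.25,0.25,-0.93,-0.103,-0.001,0.013,1],[-0.28,0.29,-1.04,-0.103,-0.001,0.013,1],[-0.31,0.32,-1.16,-0.103,-0.001,0.013,1],[-0.34,0.35,-1.27,-0.103,-0.001,0.013,1],[-0.37,0.38,-1.39,-0.103,-0.001,0.013,1]]';python3 -c "
from h import *
rel([.5362,-.3606,.25],-110.8)"
```

```text
clock: 18.92
tool_pos: [0.5382, -0.3609, 0.2516]
orientation: [-177.0, 3.6, -121.9]
force: [-0.3, 0.3, -0.3]
opening: 0.0874
w [-0.0578  0.0573 -0.1958] |w|deg 12.2 d [0.0009 0.002  0.0015] rows [2. 1.]
```

```bash
python3 -m creep '[[-0.029,0.029,-0.098,0.001,0.002,0.001,1],[-0.058,0.057,-0.196,0.001,0.002,0.001,1],[-0.058,0.057,-0.196,0.001,0.002,0.001,1],[-0.058,0.057,-0.196,0.001,0.002,0.001,1],[-0.058,0.057,-0.196,0.001,0.002,0.001,1]]'; python3 - <<'E'
from h import *
import pickle
im=ctrl.snapshot("wrist"); cv2.imwrite("pics/w12.png",im); pickle.dump((cam("wrist"),tool()),open("w12.pkl","wb"))
print(ctrl.get_obs()["tool_pos"],ctrl.get_obs()["orientation"])
E
```

```text
clock: 19.33
tool_pos: [0.5357, -0.3608, 0.2504]
orientation: [-179.9, 0.0, -111.5]
force: [0.6, -0.0, -0.9]
opening: 0.0877
[ 0.53544368 -0.36100063  0.2506088 ] [-1.79864685e+02  1.08427901e-02 -1.11551259e+02]
```

View pics/w12.png

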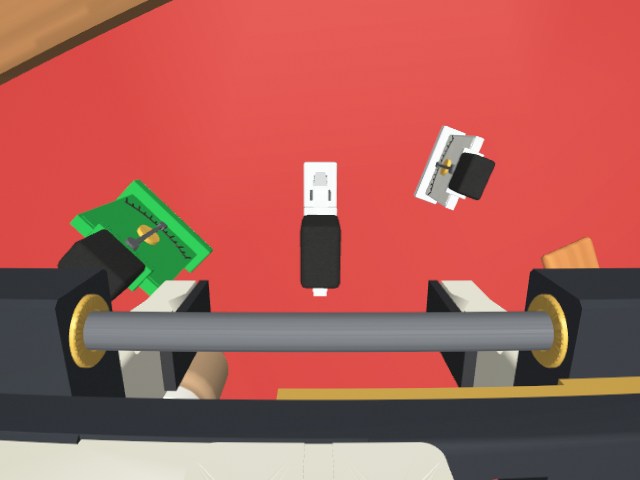

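```bash
python3 - <<'E'
from h import *
import pickle
C,(p,R)=pickle.load(open("w12.pkl","rb"))
q=onz(C,[[302,222],[339,222],[341,288],[301,288]],.126);print(q.round(4)); print((R.T@(q-p).T).T.round(4)); m=q.mean(0);print(m,R.T@(m-p))
b=onz(C,[[304,163],[336,163]],.012); print((R.T@(b-p).T).T.round(4))
E
```

```text
[[ 0.5374 -0.383   0.126 ]
 [ 0.5194 -0.3759  0.126 ]
 [ 0.5315 -0.341   0.126 ]
 [ 0.5518 -0.349   0.126 ]]
[[ 0.0197 -0.0096  0.1246]
 [ 0.0198  0.0098  0.1246]
 [-0.0171  0.0113  0.1246]
 [-0.0172 -0.0105  0.1246]]
[ 0.53500755 -0.36219659  0.126     ] [0.00129613 0.00026061 0.12460829]
[[ 0.0411 -0.0122  0.2386]
 [ 0.0411  0.0125  0.2386]]
```

```bash
python3 -m creep '[[0,0,0,0,0,0.02,1],[0,0,0,0,0,0.045,1],[0,0,0,0,0,0.07,1],[0,0,0,0,0,0.085,1],[0,0,0,0,0,0.092,1],[0,0,0,0,0,0.0935,0.8],[0,0,0,0,0,0.0935,0.5],[0,0,0,0,0,0.0935,0],[0,0,0,0,0,0.0935,0],[0,0,0,0,0,0.0935,0],[0,0,0,0,0,0.0935,0],[0,0,0,0,0,0.0935,0]]'; python3 -m creep '[[0,0,0,0,0,0,0],[0,0,0,0,0,0,0],[0,0,0,0,0,0,0],[0,0,0,0,0,0,0],[0,0,0,0,0,0,0],[0,0,0,0,0,0,0],[0,0,0,0,0,0,0]]'
```

```text
clock: 20.38
tool_pos: [0.5357, -0.3614, 0.1577]
orientation: [-179.9, -0.1, -111.5]
force: [-0.4, -0.3, -0.7]
opening: 0.0465
clock: 20.97
tool_pos: [0.5354, -0.3613, 0.1571]
orientation: [-179.9, -0.1, -111.5]
force: [0.4, -0.2, 0.4]
opening: 0.0218
```

```bash
cat > g.py <<'E'
from h import *
import sys
th=float(sys.argv[1]); h=float(sys.argv[2]); yaw=float(sys.argv[3]) if len(sys.argv)>3 else -111.5
ux=float(sys.argv[4]) if len(sys.argv)>4 else 0
a=np.radians(yaw+180); u=np.array([np.cos(a),np.sin(a),0]); ez=np.array([0,0,1.])
gx=np.cos(th)*u+np.sin(th)*ez; n=np.cos(th)*ez-np.sin(th)*u
x=-gx; z=-n; y=np.cross(z,x); Rt=np.c_[x,y,z]
dc=np.array([.6131,-.0078,-.016])
rel(dc+n*(.257+h)+gx*ux,Rt=Rt)
p,R=tool(); q=R.T@(dc-p); gt=q-np.array([0,0,.048]); print("dome centre rel grip, tool axes (z=+.209 nominal)",gt.round(4),"lean",np.arcsin(R[2,0]*-1 if 0 else -R[2,0]).round(4))
E
python3 -m creep '[[0,0,0,0,0,-0.01,0],[0,0,0,0,0,-0.03,0],[0,0,0,0,0,-0.06,0],[0,0,0,0,0,-0.09,0],[0,0,0,0,0,-0.12,0],[0,0,0,0,0,-0.14,0],[0,0,0,0,0,-0.14,0],[0,0,0,0,0,-0.14,0]]'; python3 g.py 0.31 0.025
```

```text
clock: 21.63
tool_pos: [0.5356, -0.361, 0.2989]
orientation: [-179.7, -0.1, -111.5]
force: [-0.5, -0.4, -3.0]
opening: 0.0216
w [-0.0045 -0.3114  0.0008] |w|deg 17.8 d [-0.2711  0.0575  0.0457] rows [3. 7.]
dome centre rel grip, tool axes (z=+.209 nominal) [-0.3575  0.0588  0.2662] lean -0.0014
```

```bash
python3 -m creep '[[0,-0.03,0,-0.03,0.006,0,0],[0,-0.07,0,-0.07,0.015,0,0],[0,-0.11,0,-0.11,0.024,0,0],[0,-0.15,0,-0.15,0.032,0,0],[0,-0.19,0,-0.19,0.04,0.005,0],[0,-0.23,0,-0.22,0.047,0.015,0],[0,-0.27,0,-0.25,0.053,0.025,0],[0,-0.30,0,-0.265,0.056,0.035,0],[0,-0.31,0,-0.271,0.057,0.045,0],[0,-0.31,0,-0.271,0.057,0.045,0],[0,-0.31,0,-0.271,0.057,0.045,0]]'; python3 g.py 0.31 0.0; python3 - <<'E'
from h import *
for n in("wrist","scene","top"): cv2.imwrite(f"pics/{n}13.png",ctrl.snapshot(n))
s=cv2.imread("pics/scene13.png"); cv2.imwrite("pics/s13c.png",cv2.resize(s[120:320,190:400],None,fx=3,fy=3,interpolation=2))
E
```

```text
clock: 22.55
tool_pos: [0.581, -0.0888, 0.2503]
orientation: [180.0, 17.5, -111.5]
force: [0.0, -1.0, -1.9]
opening: 0.0219
w [ 0.0009 -0.0041  0.    ] |w|deg 0.2 d [-0.0018 -0.0002  0.0231] rows [1. 1.]
dome centre rel grip, tool axes (z=+.209 nominal) [-0.0029 -0.0004  0.2321] lean 0.3059
```

View pics/s13c.png

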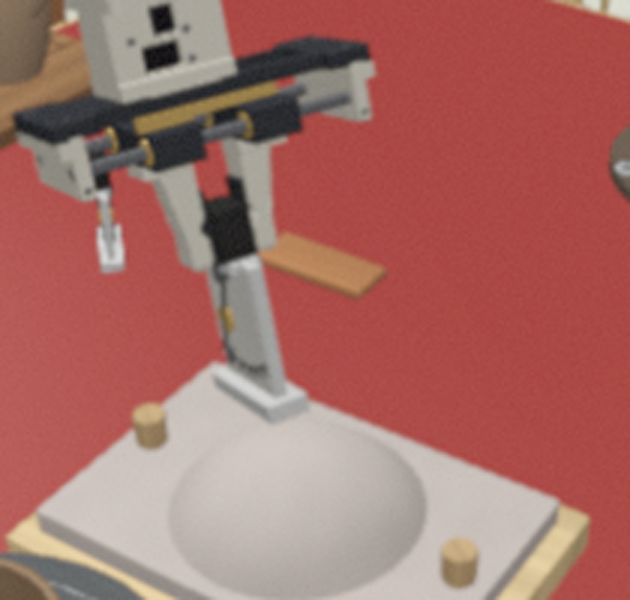

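View pics/wrist13.png

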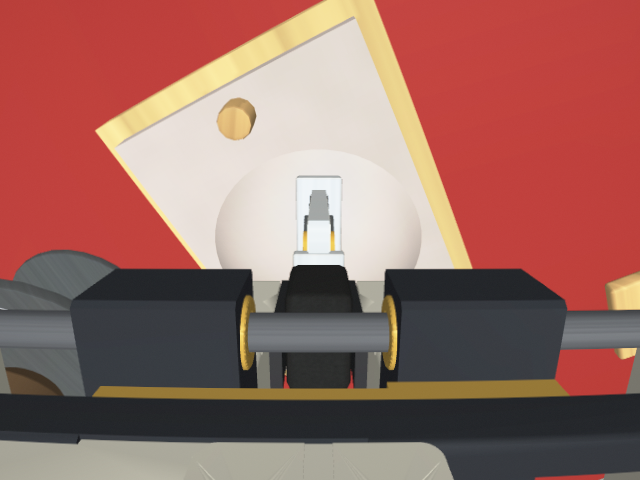

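```bash
python3 - <<'E'
from h import *
C=cam("scene"); o=-C[2].T@C[3]; d=o-np.array([.6,-.05,.1]); print(o,np.degrees(np.arctan2(d[1],d[0])),np.linalg.norm(d))
print(ctrl.get_obs()["joint_pos"])
E
for y in -90 -70 -50; do python3 g.py 0.31 0.02 $y; done
```

```text
[1.09918234 0.43206674 0.64953271] 44.00070981126424 0.8851878625524807
[  0.53379602  13.47133709  -9.11334016 -18.49237945 -61.79500048
 -14.04979204]
w [-0.1161 -0.0031 -0.3574] |w|deg 21.5 d [-0.0069 -0.0303  0.0065] rows [4. 1.]
dome centre rel grip, tool axes (z=+.209 nominal) [-0.0021  0.0012  0.2336] lean 0.3072
w [-0.222  -0.0034 -0.69  ] |w|deg 41.5 d [-0.0215 -0.0553  0.0112] rows [6. 2.]
dome centre rel grip, tool axes (z=+.209 nominal) [-0.0021  0.0012  0.2336] lean 0.3072
w [-0.3279 -0.0036 -1.0226] |w|deg 61.5 d [-0.0434 -0.0736  0.0182] rows [9. 3.]
dome centre rel grip, tool axes (z=+.209 nominal) [-0.0021  0.0012  0.2336] lean 0.3072
```

I'll swing the lean direction so a dial face looks toward the scene camera. That lets me check the pointer against the tab directly.

```bash
python3 g.py 0.31 0.025 -55; python3 -m creep '[[-0.03,0,-0.1,-0.004,-0.007,-0.002,0],[-0.06,0,-0.2,-0.008,-0.014,0,0],[-0.09,0,-0.29,-0.012,-0.021,0.002,0],[-0.12,0,-0.38,-0.016,-0.028,0.004,0],[-0.15,0,-0.47,-0.02,-0.035,0.005,0],[-0.18,0,-0.56,-0.024,-0.042,0.006,0],[-0.21,0,-0.65,-0.028,-0.049,0.007,0],[-0.24,-0.002,-0.75,-0.031,-0.056,0.008,0],[-0.27,-0.003,-0.85,-0.034,-0.062,0.01,0],[-0.302,-0.0035,-0.94,-0.0375,-0.0695,0.012,0],[-0.302,-0.0035,-0.94,-0.0375,-0.0695,0.012,0],[-0.302,-0.0035,-0.94,-0.0375,-0.0695,0.012,0]]'; python3 g.py 0.31 0.02 -55
```

```text
w [-0.3015 -0.0036 -0.9395] |w|deg 56.5 d [-0.0381 -0.0711  0.0115] rows [8. 2.]
dome centre rel grip, tool axes (z=+.209 nominal) [-0.0021  0.0012  0.2336] lean 0.3072
clock: 23.7
tool_pos: [0.6612, -0.0773, 0.251]
orientation: [180.0, 17.8, -55.0]
force: [-0.2, -0.6, -0.9]
opening: 0.0217
w [ 0.0003  0.0008 -0.0004] |w|deg 0.1 d [ 0.0009 -0.0005  0.0031] rows [1. 1.]
dome centre rel grip, tool axes (z=+.209 nominal) [ 0.0011 -0.0006  0.2321] lean 0.3108
```

```bash
python3 -m creep '[[0,0,0,0.001,-0.0005,0.004,0],[0,0,0,0.001,-0.0005,0.008,0],[0,0,0,0.001,-0.0005,0.012,0],[0,0,0,0.001,-0.0005,0.016,0],[0,0,0,0.001,-0.0005,0.018,0],[0,0,0,0.001,-0.0005,0.018,0],[0,0,0,0.001,-0.0005,0.018,0],[0,0,0,0.001,-0.0005,0.018,0],[0,0,0,0.001,-0.0005,0.018,0]]'; python3 g.py 0.31 0.0 -55; python3 - <<'E'
from h import *
s=ctrl.snapshot("scene");cv2.imwrite("pics/scene14.png",s); cv2.imwrite("pics/s14c.png",cv2.resize(s[160:300,230:370],None,fx=4.2,fy=4.2,interpolation=2))
o=ctrl.get_obs();print(o["force"],o["moment"])
E
```

```text
clock: 24.45
tool_pos: [0.6587, -0.0729, 0.2344]
orientation: [-180.0, 17.8, -54.9]
force: [0.9, -0.5, -1.6]
opening: 0.0217
w [-0.0001  0.0006  0.0015] |w|deg 0.1 d [ 0.0007 -0.      0.0057] rows [1. 1.]
dome centre rel grip, tool axes (z=+.209 nominal) [ 0.0009 -0.      0.2147] lean 0.3106
[-0.38878333 -0.02606858 -2.13448779] [-1.06030629 -0.57875824 -0.013478  ]
```

View pics/s14c.png

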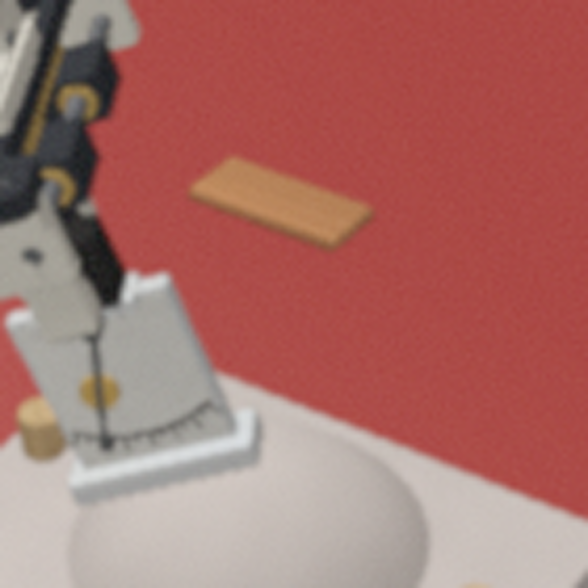

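The scene crop shows the pointer ending on the dark tab at crop (108,440). Now easing into contact.

```bash
python3 -m creep '[[0,0,0,0.0008,0,0.001,0],[0,0,0,0.0008,0,0.002,0],[0,0,0,0.0008,0,0.003,0],[0,0,0,0.0008,0,0.003,0],[0,0,0,0.0008,0,0.003,0]]'; python3 -m creep '[[0,0,0,0,0,0.001,0],[0,0,0,0,0,0.001,0],[0,0,0,0,0,0.001,0]]'; python3 -m creep '[[0,0,0,0,0,0.0005,0],[0,0,0,0,0,0.001,0],[0,0,0,0,0,0.001,0]]'; python3 -c "
from h import *
o=ctrl.get_obs();print(o['force'],o['moment'])"; python3 g.py 0.31 0 -55
```

```text
clock: 24.92
tool_pos: [0.6584, -0.0728, 0.2309]
orientation: [180.0, 17.8, -54.9]
force: [0.3, -0.7, -2.6]
opening: 0.0217
clock: 25.17
tool_pos: [0.6582, -0.0725, 0.23]
orientation: [-180.0, 17.8, -54.9]
force: [-0.6, -0.2, -1.3]
opening: 0.0219
clock: 25.42
tool_pos: [0.658, -0.0722, 0.229]
orientation: [-180.0, 17.8, -54.9]
force: [-0.4, -0.3, -2.6]
opening: 0.0219
[-0.36375277 -0.32787717 -2.63585326] [-1.09324829 -0.64881584 -0.0390699 ]
w [0.0003 0.0011 0.0013] |w|deg 0.1 d [-0.0001 -0.0002  0.0003] rows [1. 1.]
dome centre rel grip, tool axes (z=+.209 nominal) [ 2.000e-04 -2.000e-04  2.093e-01] lean 0.3111
```

No contact yet. Continuing in 0.5 mm steps.

```bash
for i in 1 2 3; do :; done; python3 -m creep '[[0,0,0,0,0,0.0005,0],[0,0,0,0,0,0.0005,0],[0,0,0,0,0,0.0005,0]]' | grep -E 'pos|force'; python3 -m creep '[[0,0,0,0,0,0.0005,0],[0,0,0,0,0,0.0005,0],[0,0,0,0,0,0.0005,0]]' | grep -E 'pos|force'
```

```text
tool_pos: [0.658, -0.0721, 0.2286]
force: [0.2, 0.2, -1.8]
tool_pos: [0.658, -0.072, 0.2283]
force: [0.0, 0.4, -1.1]
```

```bash
python3 -c "
from h import *
o=ctrl.get_obs();print(o['force'],o['moment'])"; python3 g.py 0.31 0 -55
```

```text
[ 0.0348231   0.42828151 -1.06355914] [-1.09808855 -0.46373566  0.05498406]
w [0.0001 0.0008 0.0015] |w|deg 0.1 d [-0.0001 -0.0001 -0.0004] rows [1. 1.]
dome centre rel grip, tool axes (z=+.209 nominal) [ 1.000e-04 -1.000e-04  2.086e-01] lean 0.3108
```

```bash
python3 -m creep '[[0,0,0,0,0,0.0005,0],[0,0,0,0,0,0.0005,0],[0,0,0,0,0,0.0005,0]]' | grep -E 'pos|force';  python3 -m creep '[[0,0,0,0,0,0.0005,0],[0,0,0,0,0,0.0005,0],[0,0,0,0,0,0.0005,0]]' | grep -E 'pos|force'; python3 -c "
from h import *
o=ctrl.get_obs();print(o['force'],o['moment'])"; python3 g.py 0.31 0 -55
```

```text
tool_pos: [0.6579, -0.072, 0.2282]
force: [-0.7, -0.7, 1.8]
tool_pos: [0.6579, -0.072, 0.2281]
force: [-0.7, -2.7, 6.1]
[-0.74505796 -2.70029089  6.13418952] [-0.77020535  0.22797877  0.13722256]
w [-0.0003  0.      0.0018] |w|deg 0.1 d [-0.0001 -0.0001 -0.0007] rows [1. 1.]
dome centre rel grip, tool axes (z=+.209 nominal) [-1.000e-04  0.000e+00  2.083e-01] lean 0.31
```

Contact at about 8 N. Now to settle and check.

```bash
python3 -m creep '[[0,0,0,0,0,0,0],[0,0,0,0,0,0,0],[0,0,0,0,0,0,0],[0,0,0,0,0,0,0],[0,0,0,0,0,0,0],[0,0,0,0,0,0,0],[0,0,0,0,0,0,0],[0,0,0,0,0,0,0],[0,0,0,0,0,0,0],[0,0,0,0,0,0,0]]'; python3 g.py 0.31 0 -55; python3 - <<'E'
from h import *
s=ctrl.snapshot("scene");cv2.imwrite("pics/scene15.png",s); cv2.imwrite("pics/s15c.png",cv2.resize(s[210:290,230:320],None,fx=7,fy=7,interpolation=2))
cv2.imwrite("pics/w15.png",ctrl.snapshot("wrist"))
t=ctrl.snapshot("top");cv2.imwrite("pics/t15.png",t)
for i in range(6): 
    s2=ctrl.snapshot("scene"); o=ctrl.get_obs(); print(o['clock'],o['force'].round(2), cv2.absdiff(s2,s)[210:290,230:320].max())
E
```

```text
clock: 27.25
tool_pos: [0.6579, -0.072, 0.2281]
orientation: [-179.9, 17.8, -54.9]
force: [-0.4, -1.5, 5.6]
opening: 0.0217
w [-0.0003  0.      0.0018] |w|deg 0.1 d [-0.0001 -0.0001 -0.0007] rows [1. 1.]
dome centre rel grip, tool axes (z=+.209 nominal) [-1.000e-04 -0.000e+00  2.083e-01] lean 0.31
27.45 [-0.59 -0.82  4.86] 15
27.5 [-1.63 -1.24  5.98] 11
27.55 [ 0.39 -1.18  6.56] 16
27.6 [-0.12 -0.84  5.22] 17
27.65 [-0.13 -1.31  5.37] 15
27.7 [ 0.73 -1.12  5.79] 13
```

View pics/s15c.png

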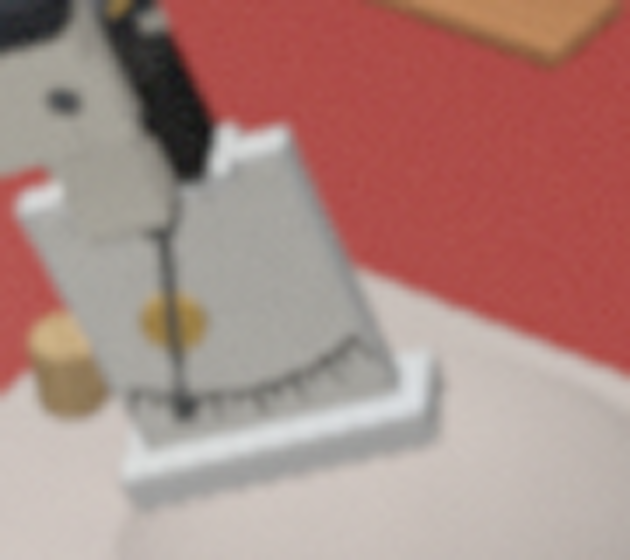

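View pics/w15.png

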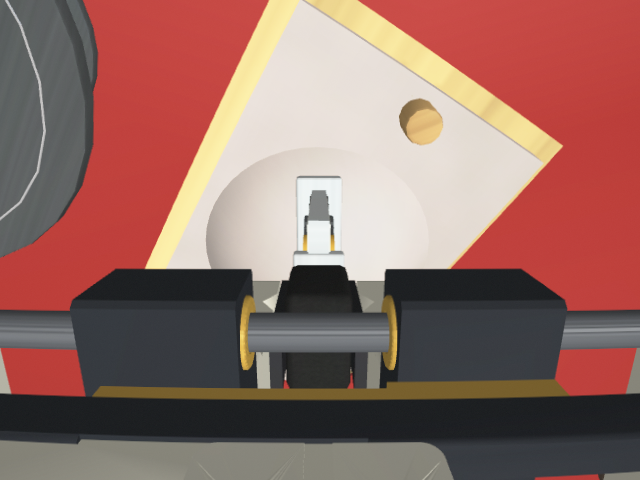

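View pics/t15.png

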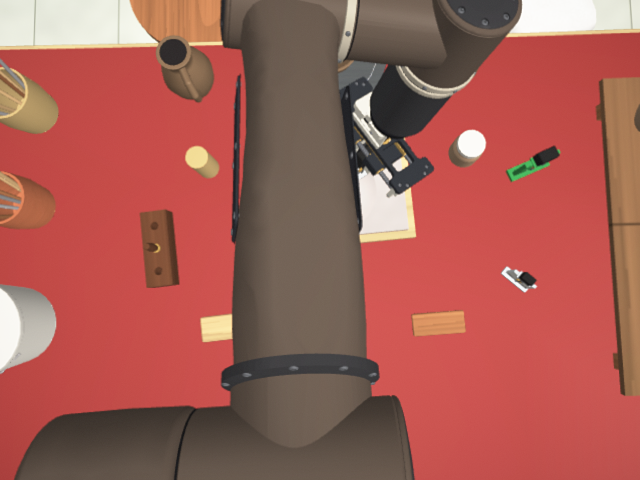

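The pointer sits on the tab (scene crop (183,408)). Force is steady, the picture is still apart from camera noise, and the bystanders are where they were. Handing in.

```bash
python3 -c "
from plant import ctrl
print(ctrl.close_job())"
```

```text
the job is handed in; nothing more can be done
None
```

I pegged the mould, stood the large white gauge on the dome and handed the job in at about 28 s of the 72 s allowed. No verdict is reported.

- **Pegs:** both went into their bores with no contact force. In the wrist pictures their heads sit on the flange; I did not measure how far each is seated.
- **Gauge slope:** I read the index tab at about 0.31 rad on the dial, good to about 0.015. The held gauge leans 0.310 rad. The scene camera shows the still pointer ending on the tab.
- **Contact on the dome:** it presses with about 7–8 N. By the arm's readings the contact is under 1 mm from the middle of the base, and the grip is 208.3 mm from the dome centre (209 nominal). The wrist picture shows the base clear of board and pegs.
- **Bystanders:** the jar, kiln prop, cutter, rib and both look-alike gauges look unmoved. The arm hid part of the beater in the last top view. I took no measurement of whether the mould itself moved, but nothing pushed it sideways with any force.
- **Disagreements:** the top and wrist cameras differed by about 1–1.5 mm on positions. I used the wrist view for the fits.

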